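Weight the cheese press and let the ram down

TASK

Start the cheese press: put the three steel weights that stand about on the table into the free places of the press's round weight tray, so that all seven stand upright and flat on its floor, one in the middle and six round it. Only then take the lever by its ball and guide it through the zigzag gate, slot by slot, from the parked end to the end of the last slot nearest the robot, so that the ram is fully down, and let go. Do not knock over or shift the other things on the table.

Things in the scene. Friction and masses are not known exactly. Their poses are not given: they have to be found in the camera images.
- press: bench cheese press, does not move; yaw -0.25 to 0.25 rad. Origin on the table; at yaw 0 its x points away from the robot, y to the robot's left. Base 270 mm (x) by 400 mm (y from -215 to 185). Right half: mould, cross-beam and, above, the weight tray, axis at (0, -100) mm. Left half: lever housing, 160 by 112 mm round (0, 110) mm, 133 mm high, its top a steel gate plate with a zigzag slot for the lever.
- lever_pivot (a point): point about which the lever turns, at (0, 110, 30) mm of the press; axes as the press. Straight above it by 100 mm lies the mid-height of the 6 mm gate plate. There the centre line of the 17 mm wide slot runs, (x, y) in mm from this point in the press's axes: parked leg (40, 26) to (40, -12); then (13, -12); (13, 12); (-13, 12); (-13, -12); last slot ends at (-40, -12), nearest the robot.
- tray_floor (a point): centre of the floor of the round weight tray on the ram, at (0, -100, 170) mm of the press while the ram is up. Flat inside, inner diameter 177 mm, wall 20 mm high, 4 mm thick. Seven weights fill it: one in the middle, six round it, 58 mm from centre to centre, about 2 mm of play between neighbours. A push of 20 N sinks it 1 mm at most. It comes down 24 mm as the lever is drawn through the gate.
- lever_knob (a point): centre of the lever's black ball knob, diameter 36 mm, on a stem 12 mm thick, 200 mm from lever_pivot; 230 mm above the table when upright, about 215 mm at either end. With a = 0.38 - lever_pull and b = lever_side it lies at lever_pivot + 200 mm * (sin a cos b, sin b, cos a cos b) in the press's axes.
- lever_pull (a joint): swing of the lever along the press's x, rad: 0 parked (leaning 0.38 away from the robot), 0.38 upright, 0.76 in the last slot (leaning 0.38 towards the robot). Friction keeps it where it is left; drawing it takes 3 to 15 N at the knob, the less the more weights are on the tray.
- lever_side (a joint): swing of the lever to the side, rad: 0 upright, positive towards the press's +y. About 0.11 in the slots at y = 12 mm, -0.11 in those at y = -12 mm; starts between 0.13 and 0.24 in the parked leg. Takes about 3 N at the knob.
- weight_a: stainless steel weight, upright: cylinder of diameter 56 mm, height 40 mm, foot chamfered 5 mm; above it a neck (diameter 16 mm, z 40 to 59 mm) and a round knob to hold it by (diameter 30 mm, z 59 to 74 mm, the top); 0.72 to 0.88 kg. Origin: centre of its underside, z up its axis, yaw means nothing. All seven are alike. Starts on the tray, in the middle.
- weight_b: stainless steel weight, upright: cylinder of diameter 56 mm, height 40 mm, foot chamfered 5 mm; above it a neck (diameter 16 mm, z 40 to 59 mm) and a round knob to hold it by (diameter 30 mm, z 59 to 74 mm, the top); 0.72 to 0.88 kg. Origin: centre of its underside, z up its axis, yaw means nothing. All seven are alike. Starts on the tray, one of the outer six places.
- weight_c: stainless steel weight, upright: cylinder of diameter 56 mm, height 40 mm, foot chamfered 5 mm; above it a neck (diameter 16 mm, z 40 to 59 mm) and a round knob to hold it by (diameter 30 mm, z 59 to 74 mm, the top); 0.72 to 0.88 kg. Origin: centre of its underside, z up its axis, yaw means nothing. All seven are alike. Starts on the tray, one of the outer six places.
- weight_d: stainless steel weight, upright: cylinder of diameter 56 mm, height 40 mm, foot chamfered 5 mm; above it a neck (diameter 16 mm, z 40 to 59 mm) and a round knob to hold it by (diameter 30 mm, z 59 to 74 mm, the top); 0.72 to 0.88 kg. Origin: centre of its underside, z up its axis, yaw means nothing. All seven are alike. Starts on the tray, one of the outer six places.
- weight_e: stainless steel weight, upright: cylinder of diameter 56 mm, height 40 mm, foot chamfered 5 mm; above it a neck (diameter 16 mm, z 40 to 59 mm) and a round knob to hold it by (diameter 30 mm, z 59 to 74 mm, the top); 0.72 to 0.88 kg. Origin: centre of its underside, z up its axis, yaw means nothing. All seven are alike. Starts on the table, among other things to the left of the press.
- weight_f: stainless steel weight, upright: cylinder of diameter 56 mm, height 40 mm, foot chamfered 5 mm; above it a neck (diameter 16 mm, z 40 to 59 mm) and a round knob to hold it by (diameter 30 mm, z 59 to 74 mm, the top); 0.72 to 0.88 kg. Origin: centre of its underside, z up its axis, yaw means nothing. All seven are alike. Starts on the table, among other things to the left of the press.
- weight_g: stainless steel weight, upright: cylinder of diameter 56 mm, height 40 mm, foot chamfered 5 mm; above it a neck (diameter 16 mm, z 40 to 59 mm) and a round knob to hold it by (diameter 30 mm, z 59 to 74 mm, the top); 0.72 to 0.88 kg. Origin: centre of its underside, z up its axis, yaw means nothing. All seven are alike. Starts on the table, among other things to the left of the press.
- rennet: bystander: amber bottle with a white cap, diameter 54 mm, height 105 mm. Origin: centre of its underside.
- small_mould: bystander: white plastic cup-shaped mould, diameter 66 mm, height 60 mm. Origin: centre of its underside.
- small_cheese: bystander: small pale cheese, diameter 64 mm, height 42 mm. Origin: centre of its underside.
- rind_brush: bystander: wooden brush lying bristles down, 170 by 62 mm, 38 mm high, to the right of the press. Origin: centre of its underside.
There are look-alikes about, which are no part of the job. Leave any pink, red or turquoise look-alike of the weight_d alone.

How it is judged:
On the way, in this order (a step that is already met when the one before it is completed fails the run):
1. all seven weights stand flat on the tray while the lever is still at the parked end (horizontal distance between each of weight_a, weight_b, weight_c, weight_d, weight_e, weight_f, weight_g and tray_floor below 0.064 m and z of weight_a in the frame of tray_floor between -0.004 and 0.004 m and angle between each of weight_a, weight_b, weight_c, weight_d, weight_e, weight_f, weight_g's own z axis and vertical below 0.06 rad and linear speed of each of weight_a, weight_b, weight_c, weight_d, weight_e, weight_f, weight_g below 0.03 m/s and z of weight_b in the frame of tray_floor between -0.004 and 0.004 m and z of weight_c in the frame of tray_floor between -0.004 and 0.004 m and z of weight_d in the frame of tray_floor between -0.004 and 0.004 m and z of weight_e in the frame of tray_floor between -0.004 and 0.004 m and z of weight_f in the frame of tray_floor between -0.004 and 0.004 m and z of weight_g in the frame of tray_floor between -0.004 and 0.004 m and value of joint lever_pull below 0.12 rad), for 0.2 s.
2. the lever is at the end of the last slot (value of joint lever_pull above 0.72 rad and value of joint lever_side below -0.05 rad and velocity of joint lever_pull below 0.1 rad/s), for 0.2 s.
At the end, for the whole second after the job is handed in: all seven weights stand at rest on the tray's floor (centres within 64 mm of the tray's centre, within 4 mm of its floor, upright within 0.06 rad) and the lever rests in the last slot (lever_pull over 0.72, lever_side below -0.05) (all of step 2 and horizontal distance between each of weight_a, weight_b, weight_c, weight_d, weight_e, weight_f, weight_g and tray_floor below 0.064 m and z of weight_a in the frame of tray_floor between -0.004 and 0.004 m and angle between each of weight_a, weight_b, weight_c, weight_d, weight_e, weight_f, weight_g's own z axis and vertical below 0.06 rad and linear speed of each of weight_a, weight_b, weight_c, weight_d, weight_e, weight_f, weight_g below 0.03 m/s and z of weight_b in the frame of tray_floor between -0.004 and 0.004 m and z of weight_c in the frame of tray_floor between -0.004 and 0.004 m and z of weight_d in the frame of tray_floor between -0.004 and 0.004 m and z of weight_e in the frame of tray_floor between -0.004 and 0.004 m and z of weight_f in the frame of tray_floor between -0.004 and 0.004 m and z of weight_g in the frame of tray_floor between -0.004 and 0.004 m); the robot touches nothing.
It fails at once if a bystander (bottle, small mould, small cheese, brush) is shifted more than 30 mm (distance of any of rennet, small_mould, small_cheese, rind_brush from where it was at the start of the episode above 0.03 m).
It fails at once if the bottle, the small mould or the small cheese is tipped over (angle between any of rennet, small_mould, small_cheese's own z axis and vertical above 0.5 rad).
It fails at once if the lever is drawn out of the parked leg while a weight still stands on the table (value of joint lever_pull above 0.12 rad and height (world z) of any of weight_a, weight_b, weight_c, weight_d, weight_e, weight_f, weight_g below 0.12 m).
It also fails if it takes over 72 s, if anything falls off the work surface, if the arm or the gripper's body presses on something with over 40 N, if the wrist force passes 120 N, or if a joint passes its speed limit or range.

ROBOT

A 7-joint arm with a two-finger parallel gripper is mounted at the origin on the work surface. World frame = base frame: x ahead of the robot, y to its left, z up, the work surface at z = 0. Lengths are in m, angles in rad, forces in N, time in s.
With the tool pointing down it reaches from about 0.35 to 0.9 m from the base axis. Payload 8.1 kg.
Tool frame: the origin (TCP) lies at the very end of the fingers, on their centre line; the grasp point (between the pads) lies 19 mm behind it; z points along the fingers, y is the direction in which the jaws open and shut (so a half turn about z gives the same grasp; the last joint's range is limited). The gripper opens to 85 mm and grips with 20 to 120 N. Pads are 22 mm wide; open, the fingers measure 114 mm over their backs; the gripper's body (76 mm by 85 mm) begins 54 mm behind the grasp point. The pads swing forward as they close: fully open they stand 13 mm farther back than shut.
Start: joints at [-0.103, 0.434, 0.025, 1.573, -0.012, 1.134, -0.075], TCP at [0.625, -0, 0.208] pointing down, gripper open.
Joint ranges: [-2.62, 2.62], [-0.44, 2.09], [-1.27, 1.32], [0.08, 2.57], [-1.32, 4.46], [0.12, 2], [-2.74, 2.74]. Speed limits (rad/s): [2.22, 2.22, 3.01, 3.01, 3.14, 3.14, 3.14].

INTERFACE

Orientations are given as a unit quaternion [x, y, z, w].
In Python, from station import arm, command_gripper, solver, vision, job, monitor gives the robot as it stands. Calls block until the motion is done:
- arm.goto(position, orientation): joint-space move of the TCP to a pose.
- arm.move_linear(position, ori=None, speed=0.15): straight line of the TCP; ori=None keeps the orientation; speed is the mean speed in m/s.
- arm.goto_joints(angles): joint-space move.
- command_gripper(opening, grip_force=None): opening from 0.0 (shut) to 1.0 (fully open); grip_force is the grip in N (None keeps the last); returns when the fingers have stopped.
- arm.dwell(seconds).
- solver.ik(position, orientation): joint angles nearest the present ones, or None.
- vision.grab_frame(name): name is "scene" or "side" or "wrist"; returns (picture, depth): 384x512x3 uint8, red, green, blue; 384x512 float32, m along the optical axis (not along the pixel's ray), 0 where there is no reading.
- vision.calibration(name): a dict with "K" (3x3 intrinsics, pixels), "R" (3x3) and "t" (3): a world point X has camera coordinates R X + t. Camera axes: x right, y down, z forward; pixel columns grow to the right and rows downward; lengths in m; the calibration is good to about 2 mm. The wrist camera is an equidistant fisheye: a pixel r from the principal point sees the ray r / f radians off the axis. A picture is of the moment at which its call begins: read the wrist's pose just before it. calibration takes no time and is no camera call; for the wrist camera it gives the pose at the moment of the call.
A pose or a line that the arm cannot do raises arm.Unreachable and nothing moves.
- job.sign_off(): hands the job in, once; it reports no verdict.
Readings, each from a call of its own:
- monitor.read_time(): time.
- monitor.read_qpos(): joint angles.
- monitor.read_dq(): joint speeds.
- monitor.read_joint_efforts(): joint torques, N m.
- monitor.read_position(): TCP position.
- monitor.read_tcp_rot(): TCP orientation.
- monitor.read_force(): force on the tool from outside, world axes, zero at the start.
- monitor.read_moment(): the same for the moment, N m.
- monitor.read_grip_width(): opening from 0.0 (shut) to 1.0 (fully open).
Only numpy, scipy, OpenCV 4.12 (cv2) and the standard library are available. Lean on these libraries where they do the work, as an engineer would, in place of code of your own. Each camera call takes 0.05 s, during which the arm holds its last target.

## Working session

There is one attempt and no reset: what is moved stays moved. The work goes in short steps, each a Python script; the robot and the scene stay as the last script left them, time stands still between calls to the robot, and variables do not carry over. Pictures are saved under pics/ and viewed, and the job is handed in when it is done.

```bash
ls; mkdir -p pics
python3 - <<'E'
from station import arm, command_gripper, solver, vision, job, monitor
import cv2,numpy as np
for n in ["scene","side","wrist"]:
    c=vision.calibration(n)
    p,d=vision.grab_frame(n)
    np.savez(f"f_{n}.npz",p=p,d=d,**{k:np.array(c[k]) for k in("K","R","t")})
    print(n,{k:np.round(c[k],3).tolist() for k in c if k in("K","R","t")},d.min(),d.max(), c.keys())
    cv2.imwrite(f"pics/{n}0.png",p[:,:,::-1])
print(monitor.read_time(),monitor.read_tcp_rot(),monitor.read_force())
E
```

```text
pics
scene {'K': [[413.769, 0.0, 255.912], [0.0, 413.769, 190.076], [0.0, 0.0, 1.0]], 'R': [[0.563, 0.826, 0.022], [0.478, -0.304, -0.824], [-0.674, 0.475, -0.566]], 't': [-0.228, -0.103, 1.547]} 0.0 3.7265189 dict_keys(['K', 'R', 't'])
side {'K': [[370.66, 0.0, 255.056], [0.0, 370.66, 181.023], [0.0, 0.0, 1.0]], 'R': [[-0.888, -0.46, 0.021], [-0.294, 0.532, -0.794], [0.354, -0.711, -0.607]], 't': [0.433, 0.267, 1.027]} 0.0 3.7495842 dict_keys(['K', 'R', 't'])
wrist {'K': [[297.319, 0.0, 255.937], [0.0, 297.319, 194.193], [0.0, 0.0, 1.0]], 'R': [[1.0, 0.001, -0.001], [0.001, -0.945, 0.326], [-0.001, -0.326, -0.945]], 't': [-0.624, -0.044, 0.38]} 0.0 1.4826393 dict_keys(['K', 'R', 't'])
0.15 [ 7.07148615e-01  7.07064683e-01 -4.77759101e-04 -3.77024958e-04] [-1.08084967 -0.83546279 -0.56018228]
```

View pics/scene0.png

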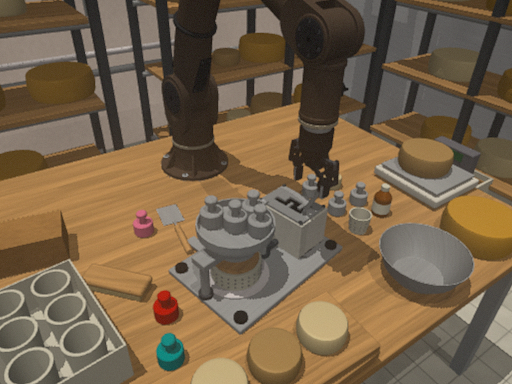

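View pics/side0.png

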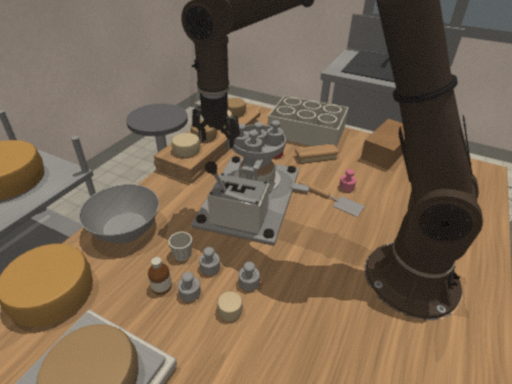

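View pics/wrist0.png

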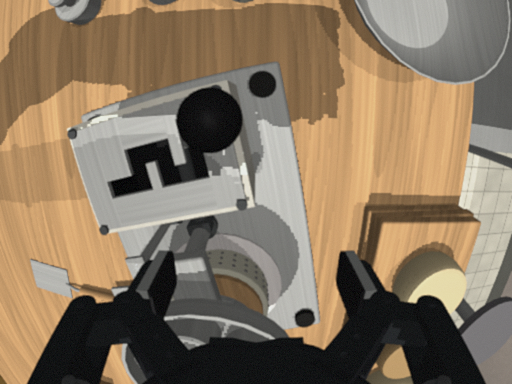

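```bash
cat > h.py <<'E'
import numpy as np, cv2
def load(f):
    z=np.load(f); return z['p'],z['d'],z['K'],z['R'],z['t']
def ray(K,R,t,u,v,fish=False):
    """camera centre and world direction(s); fish: equidistant"""
    u=np.asarray(u,float);v=np.asarray(v,float)
    a=(u-K[0,2])/K[0,0]; b=(v-K[1,2])/K[1,1]
    if fish:
        r=np.hypot(a,b); s=np.where(r>1e-9,np.sin(r)/np.maximum(r,1e-9),1)
        c=np.stack([a*s,b*s,np.cos(r)],-1)
    else: c=np.stack([a,b,np.ones_like(a)],-1)
    return -R.T@t, c@R, c[...,2]
def plane(K,R,t,u,v,z,fish=False):
    o,d,_=ray(K,R,t,u,v,fish); s=(z-o[2])/d[...,2]
    return o+d*s[...,None] if d.ndim>1 else o+d*s
def cloud(p,d,K,R,t,fish=False):
    vv,uu=np.mgrid[:d.shape[0],:d.shape[1]]
    o,dr,cz=ray(K,R,t,uu,vv,fish)
    X=o+dr*(d/np.where(cz>.05,cz,1))[...,None]; X[(d<=0)|(cz<=.05)]=np.nan
    return X
def proj(K,R,t,X,fish=False):
    c=np.asarray(X)@R.T+t
    if fish:
        rho=np.hypot(c[...,0],c[...,1]); th=np.arctan2(rho,c[...,2]); k=th/np.maximum(rho,1e-9)
        return np.stack([K[0,0]*c[...,0]*k+K[0,2],K[1,1]*c[...,1]*k+K[1,2]],-1)
    return np.stack([K[0,0]*c[...,0]/c[...,2]+K[0,2],K[1,1]*c[...,1]/c[...,2]+K[1,2]],-1)
def grab(n,f):
    from station import vision
    c=vision.calibration(n); p,d=vision.grab_frame(n)
    np.savez(f,p=p,d=d,**{k:np.array(c[k]) for k in("K","R","t")})
    return p,d,np.array(c['K']),np.array(c['R']),np.array(c['t'])
E
python3 - <<'E'
from h import *
for n,fi,pts in [("side",0,{'w1':(209,252),'w2':(189,278),'w3':(248,267),'cheese':(229,300),'mould':(180,240),'bottle':(159,264),'lever':(210,168),'w?tray':(272,130),'table':(300,260)}),
 ("scene",0,{'k1':(213,203),'k2':(235,207),'k3':(260,208),'k4':(253,196),'w1':(338,196),'w2':(360,187),'w3':(312,180),'table':(100,200)}),
 ("wrist",1,{'lever':(210,118),'plate':(190,160),'base':(280,200),'table':(320,50)})]:
    a=load(f"f_{n}.npz"); X=cloud(*a,fish=fi)
    for k,(u,v) in pts.items(): print(n,k,np.round(X[v,u],3))
for n,x0,y0,x1,y1 in [("side",130,90,330,330),("scene",150,160,420,330)]:
    p=load(f"f_{n}.npz")[0][y0:y1,x0:x1,::-1]
    cv2.imwrite(f"pics/{n}_c.png",cv2.resize(p,None,fx=2.9 if n=='scene' else 2.5,fy=2.9 if n=='scene' else 2.5,interpolation=cv2.INTER_CUBIC))
E
```

```text
side w1 [0.504 0.24  0.072]
side w2 [0.501 0.335 0.071]
side w3 [0.387 0.237 0.074]
side cheese [0.393 0.324 0.04 ]
side mould [0.624 0.213 0.032]
side bottle [0.575 0.353 0.102]
side lever [0.592 0.084 0.22 ]
side w?tray [ 0.542 -0.221  0.205]
side table [ 0.296  0.087 -0.002]
scene k1 [ 0.546 -0.221  0.238]
scene k2 [ 0.589 -0.189  0.241]
scene k3 [ 0.623 -0.144  0.242]
scene k4 [ 0.573 -0.129  0.239]
scene w1 [0.518 0.225 0.071]
scene w2 [0.52  0.317 0.072]
scene w3 [0.405 0.218 0.07 ]
scene table [ 0.051 -0.369  0.002]
wrist lever [0.602 0.073 0.231]
wrist plate [0.546 0.009 0.033]
wrist base [ 0.655 -0.048  0.015]
wrist table [0.703 0.143 0.   ]
```

View pics/side_c.png

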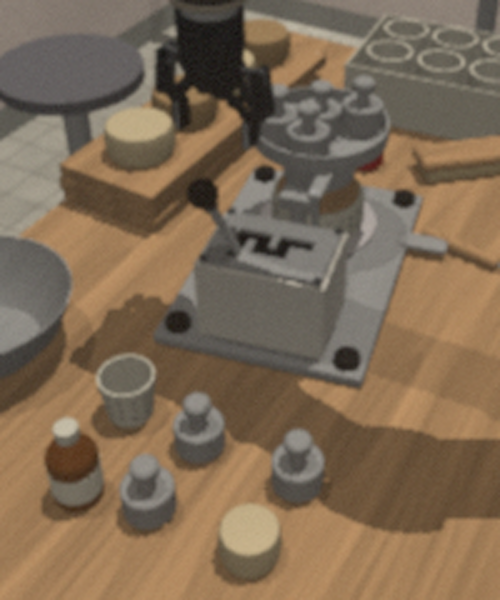

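View pics/scene_c.png

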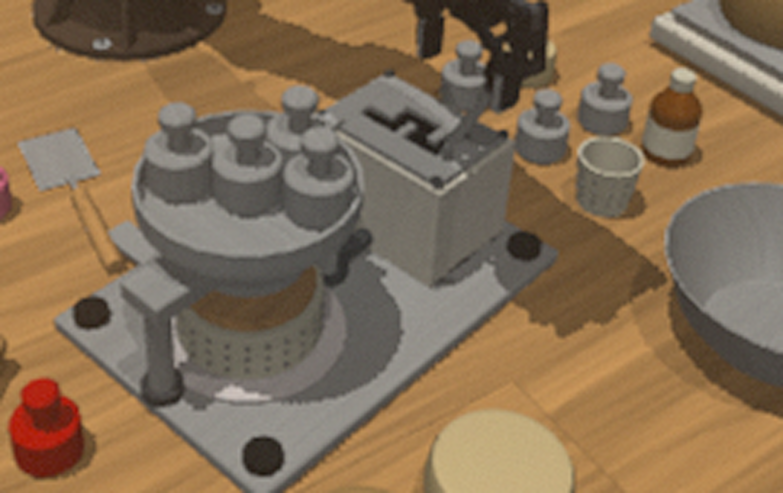

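Run:
```python
from station import arm, monitor
from h import *
q=[.70711,.70711,0,0]
arm.goto([0.57,-0.20,0.40],q)
print(monitor.read_time(),monitor.read_position())
arm.dwell(.15)
a=grab("wrist","f_tray.npz"); cv2.imwrite("pics/tray.png",cv2.resize(a[0][:,:,::-1],None,fx=1.5,fy=1.5))
arm.goto([0.49,0.17,0.36],q); arm.dwell(.15)
print(monitor.read_time(),monitor.read_position())
a=grab("wrist","f_tab.npz"); cv2.imwrite("pics/tab.png",cv2.resize(a[0][:,:,::-1],None,fx=1.5,fy=1.5))
a=grab("scene","f_scene1.npz"); cv2.imwrite("pics/scene1.png",a[0][:,:,::-1])
```

```text
1.2417 [ 0.57026841 -0.19827993  0.39857832]
3.0083 [0.49067516 0.16876708 0.36000156]
```

View pics/tray.png

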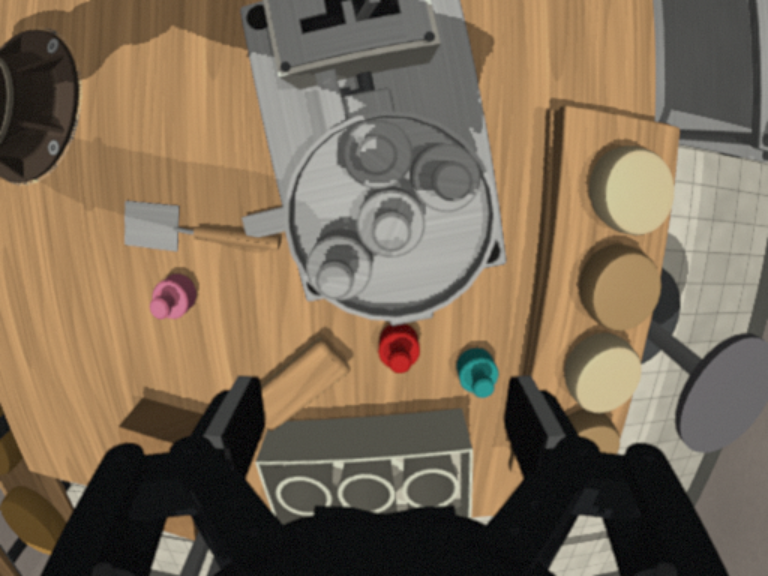

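View pics/tab.png

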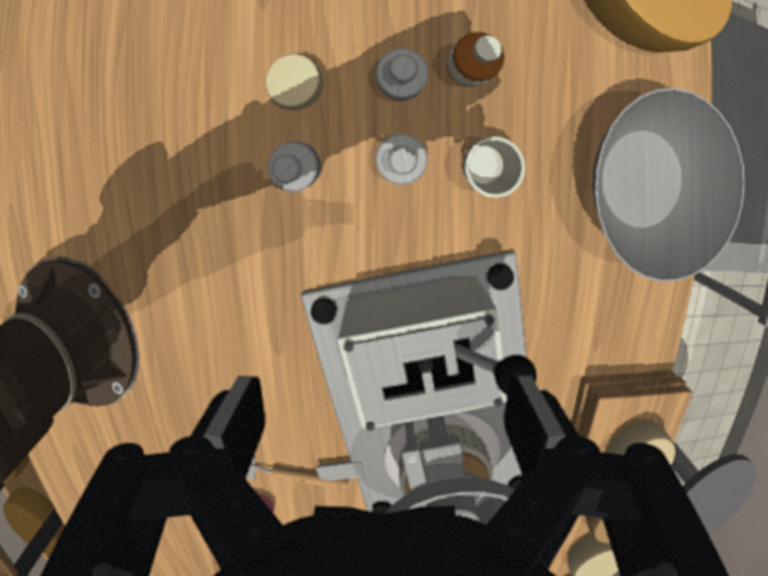

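Run:
```python
from h import *
def comps(X,lo,hi,box,mn=40):
    m=((X[...,2]>lo)&(X[...,2]<hi)&(X[...,0]>box[0])&(X[...,0]<box[1])&(X[...,1]>box[2])&(X[...,1]<box[3])).astype(np.uint8)
    n,l,s,c=cv2.connectedComponentsWithStats(m)
    for i in range(1,n):
        if s[i,4]>=mn:
            P=X[l==i]; (cx,cy),r=cv2.minEnclosingCircle(P[:,:2].astype(np.float32))
            (ux,uy),ur=cv2.minEnclosingCircle(np.argwhere(l==i)[:,::-1].astype(np.float32))
            print(' ',c[i].round(1),s[i,4],'mean',P.mean(0).round(4),'circ',round(cx,4),round(cy,4),round(r,4),'pixcirc',round(ux,1),round(uy,1),round(ur,1))
for n,f in [("f_tray.npz",1),("f_tab.npz",1),("f_side.npz",0),("f_scene1.npz",0)]:
    a=load(n); X=cloud(*a,fish=f)
    print(n,'tray knobs'); comps(X,.238,.25,(.4,.75,-.35,-.02),25)
    print('table knobs'); comps(X,.0685,.08,(.3,.68,.15,.42),25)
    if f and n=="f_tab.npz":
        print('plate'); 
        m=(abs(X[...,2]-.134)<.006)&(X[...,0]>.4)&(X[...,0]<.8)&(X[...,1]>-.1)&(X[...,1]<.2)
        P=X[m][:,:2].astype(np.float32); print(cv2.minAreaRect(P),X[m][:,2].mean())
        for u,v in [(349,347),(490,320),(370,426),(499,402)]: print(plane(*a[2:],u/1.5,v/1.5,.135,True).round(4))
        print('lever'); m=(X[...,2]>.19)&(X[...,0]>.5)&(X[...,0]<.7)&(X[...,1]>-.0)&(X[...,1]<.15)
        if m.any(): print(m.sum(),X[m].mean(0),X[m].max(0))
        print('bystanders');comps(X,.03,.12,(.3,.75,.17,.45),60)
    if n=="f_tray.npz":
        m=(abs(X[...,2]-.190)<.004)&(X[...,0]>.4)&(X[...,0]<.75)&(X[...,1]>-.35)&(X[...,1]<-.05)
        P=X[m]; print('rim',m.sum(),cv2.minEnclosingCircle(P[:,:2].astype(np.float32)),P.mean(0))
        A=np.c_[2*P[:,:2],np.ones(len(P))]; s=np.linalg.lstsq(A,(P[:,:2]**2).sum(1),rcond=None)[0]; print(s[:2],np.sqrt(s[2]+s[0]**2+s[1]**2))
```

```text
f_tray.npz tray knobs
  [250.6 103. ] 576 mean [ 0.5636 -0.1231  0.2411] circ 0.5636 -0.1233 0.015 pixcirc 250.6 103.0 13.8
  [301.3 120.5] 547 mean [ 0.6188 -0.1414  0.2411] circ 0.619 -0.1417 0.0154 pixcirc 300.9 120.9 13.7
  [260.2 154.1] 565 mean [ 0.5742 -0.1796  0.2411] circ 0.574 -0.18 0.0153 pixcirc 260.1 154.1 13.5
  [222.5 186.6] 489 mean [ 0.5313 -0.2174  0.2411] circ 0.5315 -0.2184 0.0153 pixcirc 222.7 186.5 12.8
table knobs
rim 1383 ((0.5751369595527649, -0.18000145256519318), 0.09360452741384506) [ 0.57545149 -0.17587756  0.18773194]
[ 0.57588535 -0.18008977] 0.08865315612388099
f_tab.npz tray knobs
table knobs
  [317.1  38.7] 347 mean [0.5825 0.3427 0.0739] circ 0.5873 0.3479 0.0246 pixcirc 319.8 36.5 15.7
  [268.5  45. ] 296 mean [0.5092 0.3297 0.0729] circ 0.5094 0.3302 0.0152 pixcirc 268.4 45.1 9.9
  [268.1 106.5] 320 mean [0.5088 0.2352 0.0731] circ 0.5088 0.2351 0.0154 pixcirc 268.0 106.5 10.1
  [190.2 112.1] 297 mean [0.3899 0.2288 0.073 ] circ 0.3894 0.2283 0.0158 pixcirc 190.4 112.3 10.0
plate
((0.5386149287223816, -0.009751684963703156), (0.15501262247562408, 
[... 1879 characters left out ...]
7
  [210.  199.5] 84 mean [ 0.5347 -0.2218  0.2416] circ 0.5338 -0.2211 0.0143 pixcirc 210.0 199.5 6.2
  [234.4 203.8] 89 mean [ 0.5787 -0.1838  0.2416] circ 0.577 -0.1838 0.0148 pixcirc 234.1 204.0 6.2
  [259.5 208.1] 92 mean [ 0.6228 -0.1452  0.2418] circ 0.6213 -0.1441 0.0152 pixcirc 259.5 208.5 6.5
table knobs
  [311.  176.8] 44 mean [0.3925 0.2239 0.0731] circ 0.3896 0.2243 0.0162 pixcirc 311.0 177.0 4.1
  [360.1 184.9] 48 mean [0.5133 0.3246 0.0738] circ 0.513 0.3247 0.0153 pixcirc 360.0 185.0 4.5
  [338. 194.] 52 mean [0.5123 0.2297 0.0736] circ 0.5141 0.2302 0.0166 pixcirc 338.3 194.0 4.7
  [382.9 196.7] 81 mean [0.5973 0.3357 0.0739] circ 0.5921 0.3433 0.0246 pixcirc 383.0 195.5 8.1
```

```bash
cat >> h.py <<'E'
from scipy.spatial.transform import Rotation as Ro
def Q(deg):
    return (Ro.from_euler('z',deg,degrees=True)*Ro.from_quat([.70710678,.70710678,0,0])).as_quat()
def st(s=''):
    from station import monitor
    print(s,'t',round(float(monitor.read_time()),2),'pos',np.round(monitor.read_position(),4),'F',np.round(monitor.read_force(),1),'g',round(float(monitor.read_grip_width()),3))
E
python3 - <<'E'
from station import *
from h import *
st()
q=Q(71.5)
for p in [(.509,.235),(.509,.33),(.39,.2285),(.52,-.161),(.588,-.238),(.632,-.199)]:
    for z in (.046,.34):
        for a in (71.5,-108.5,11.5): print(p,z,a,None if solver.ik([*p,z],Q(a)) is None else np.round(solver.ik([*p,z],Q(a)),2))
arm.goto([.509,.235,.15],q); command_gripper(.6,60); st('pre')
arm.dwell(.2); st('settled')
arm.move_linear([.509,.235,.046]); st('down'); arm.dwell(.2); st()
a=grab("wrist","f_g1.npz"); cv2.imwrite("pics/g1.png",cv2.resize(a[0][:,:,::-1],None,fx=1.5,fy=1.5))
a=grab("side","f_g1s.npz"); cv2.imwrite("pics/g1s.png",cv2.resize(a[0][170:330,130:330,::-1],None,fx=3,fy=3))
E
```

```text
t 3.11 pos [0.4904 0.1692 0.36  ] F [-0.4 -0.5 -0.4] g 0.997
(0.509, 0.235) 0.046 71.5 [-0.34  0.53 -0.26  1.89  0.2   0.75  0.54]
(0.509, 0.235) 0.046 -108.5 [-0.61  0.52  0.12  1.91 -0.09  0.72 -2.34]
(0.509, 0.235) 0.046 11.5 [-0.43  0.52 -0.14  1.89  0.1   0.73 -0.43]
(0.509, 0.235) 0.34 71.5 [-0.32  0.27 -0.28  1.5   0.08  1.39  0.65]
(0.509, 0.235) 0.34 -108.5 [-0.6   0.25  0.09  1.52 -0.02  1.37 -2.4 ]
(0.509, 0.235) 0.34 11.5 [-0.41  0.26 -0.16  1.5   0.04  1.38 -0.37]
(0.509, 0.33) 0.046 71.5 [-0.47  0.6  -0.28  1.77  0.22  0.81  0.39]
(0.509, 0.33) 0.046 -108.5 [-0.74  0.58  0.11  1.79 -0.08  0.78 -2.48]
(0.509, 0.33) 0.046 11.5 [-0.54  0.58 -0.18  1.77  0.14  0.79 -0.58]
(0.509, 0.33) 0.34 71.5 [-0.44  0.36 -0.32  1.38  0.11  1.42  0.49]
(0.509, 0.33) 0.34 -108.5 [-0.72  0.33  0.08  1.41 -0.03  1.41 -2.53]
(0.509, 0.33) 0.34 11.5 [-0.52  0.35 -0.2   1.39  0.07  1.42 -0.52]
(0.39, 0.2285) 0.046 71.5 [-0.41  0.4  -0.3   2.14  0.2   0.62  0.4 ]
(0.39, 0.2285) 0.046 -108.5 [-0.67  0.38  0.03  2.16 -0.02  0.6  -2.52]
(0.39, 0.2285) 0.046 11.5 [-0.48  0.39 -0.21  2.15  0.14  0.6
[... 1047 characters left out ...]
-0.07  1.43  0.56]
(0.632, -0.199) 0.046 71.5 [ 0.27  0.65 -0.08  1.63  0.06  0.86  1.42]
(0.632, -0.199) 0.046 -108.5 [ 0.02  0.67  0.32  1.66 -0.26  0.86 -1.45]
(0.632, -0.199) 0.046 11.5 [ 0.16  0.65  0.09  1.64 -0.08  0.85  0.49]
(0.632, -0.199) 0.34 71.5 [ 0.23  0.44 -0.01  1.25  0.    1.46  1.47]
(0.632, -0.199) 0.34 -108.5 [-0.    0.44  0.37  1.27 -0.16  1.46 -1.54]
(0.632, -0.199) 0.34 11.5 [ 0.14  0.43  0.14  1.26 -0.06  1.46  0.47]
pre t 4.53 pos [0.5091 0.235  0.1504] F [-0.2 -0.2 -0.5] g 0.602
settled t 4.72 pos [0.509 0.235 0.15 ] F [-0.6 -0.2 -0.4] g 0.6
down t 5.57 pos [0.5095 0.2353 0.0466] F [-0.3  0.3  0.1] g 0.603
 t 5.77 pos [0.5096 0.2353 0.0469] F [ 0.7 -1.3  0.1] g 0.6
```

View pics/g1.png

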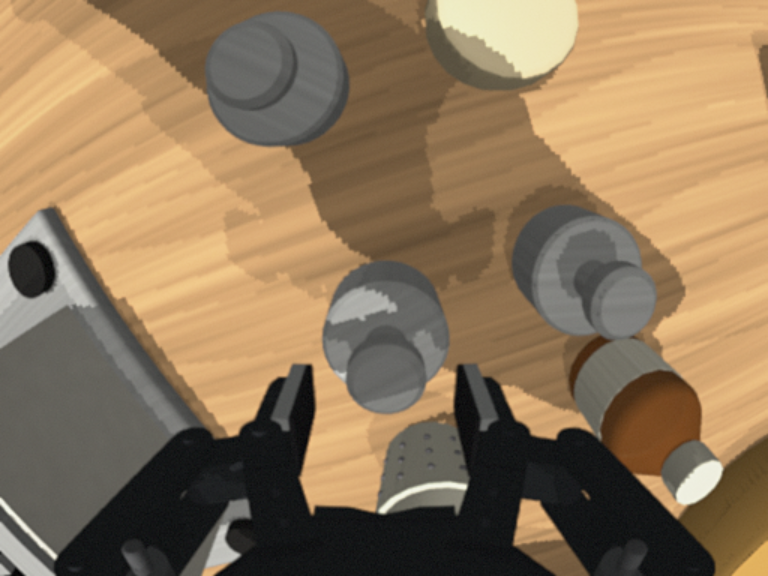

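View pics/g1s.png

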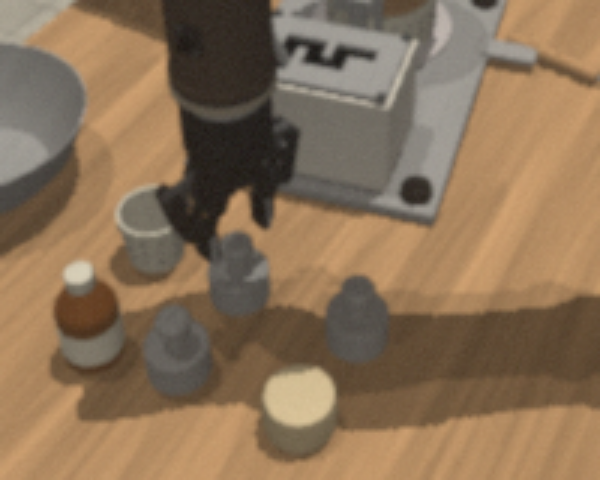

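Run:
```python
from h import *
a=load("f_g1.npz"); X=cloud(*a,fish=True)
m=(X[...,2]>.0685)&(X[...,2]<.08)&(abs(X[...,0]-.509)<.03)&(abs(X[...,1]-.235)<.03)
n,l,s,c=cv2.connectedComponentsWithStats(m.astype(np.uint8))
for i in range(1,n):
  if s[i,4]>100: print(c[i],s[i,4],X[l==i].mean(0),cv2.minEnclosingCircle(X[l==i][:,:2].astype(np.float32)))
print(proj(*a[2:],np.array([.5096,.2353,.0469+.019]),True)*1.5,proj(*a[2:],np.array([.509,.235,.074]),True)*1.5)
```

```text
[257.01468429 251.60401371] 2043 [0.50658337 0.23601115 0.07301118] ((0.508726954460144, 0.2353426218032837), 0.015529228374361992)
[386.17341649 375.42172075] [384.99082461 385.39469443]
```

```bash
cat >> h.py <<'E'
def lower(xy,z0,zmin,dF=5,step=.002):
    """step down until the tool feels support; F z (world) vs start"""
    from station import arm,monitor
    f0=np.mean([monitor.read_force() for _ in range(3)],0); z=z0
    while z>zmin:
        z-=step; arm.move_linear([*xy,z],speed=.04)
        f=np.array(monitor.read_force())
        if f[2]-f0[2]>dF or np.hypot(*(f-f0)[:2])>12: break
    st('contact'); print('dF',np.round(f-f0,1)); return z
E
python3 - <<'E'
from station import *
from h import *
command_gripper(0.0,70); st('grip')
arm.move_linear([.509,.235,.09],speed=.1); st('lift')
arm.move_linear([.509,.235,.33],speed=.3); st('up')
s=(.5197,-.1612)
arm.goto([*s,.33],Q(71.5)); arm.dwell(.1); st('over')
a=grab("scene","f_p1.npz"); cv2.imwrite("pics/p1.png",cv2.resize(a[0][130:290,150:350,::-1],None,fx=3,fy=3))
arm.move_linear([*s,.25],speed=.15); st('hover')
a=grab("wrist","f_p1w.npz"); cv2.imwrite("pics/p1w.png",cv2.resize(a[0][:,:,::-1],None,fx=1.5,fy=1.5))
E
```

```text
grip t 6.24 pos [0.5094 0.2356 0.0466] F [-1.1  1.4  5. ] g 0.293
lift t 6.83 pos [0.5085 0.2346 0.0894] F [-0.2 -1.1 -7.4] g 0.289
up t 7.78 pos [0.5081 0.2344 0.3278] F [-0.   0.7 -7.5] g 0.297
over t 9.36 pos [ 0.5202 -0.1594  0.3299] F [-0.1 -0.6 -7.2] g 0.294
hover t 10.09 pos [ 0.5203 -0.1611  0.2508] F [ 1.   0.6 -7.4] g 0.293
```

View pics/p1w.png

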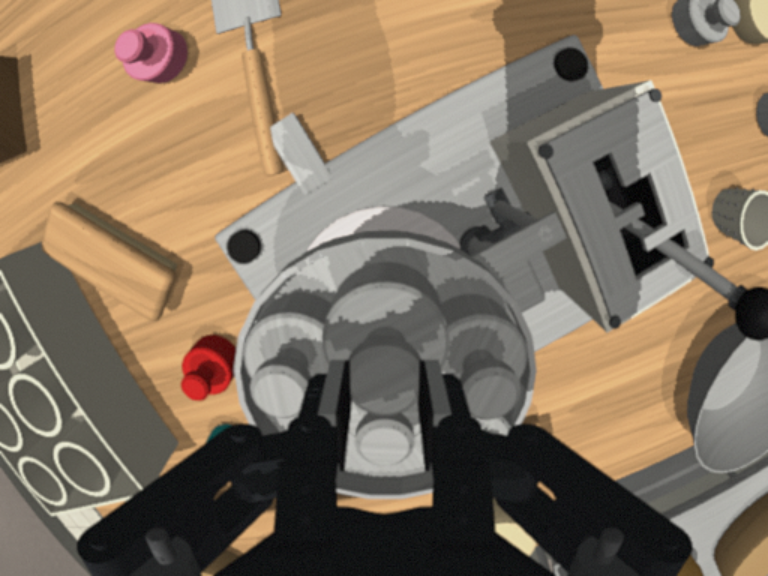

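View pics/p1.png

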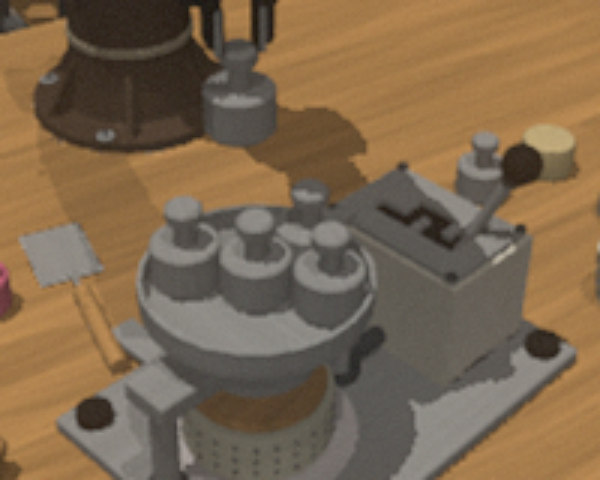

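Run:
```python
from station import *
from h import *
s=(.5197,-.1612)
arm.move_linear([*s,.222],speed=.08); st('near')
z=lower(s,.222,.211,5,.0015)
a=grab("scene","f_p2.npz"); cv2.imwrite("pics/p2.png",cv2.resize(a[0][130:290,150:350,::-1],None,fx=3,fy=3))
a=grab("wrist","f_p2w.npz"); cv2.imwrite("pics/p2w.png",cv2.resize(a[0][:,:,::-1],None,fx=1.5,fy=1.5))
```

```text
near t 10.64 pos [ 0.5197 -0.1612  0.2222] F [ 1.2 -0.3 -7.1] g 0.289
contact t 12.14 pos [ 0.5205 -0.161   0.2143] F [-1.8  2.1  6.6] g 0.289
dF [-3.   2.4 13.8]
```

View pics/p2.png

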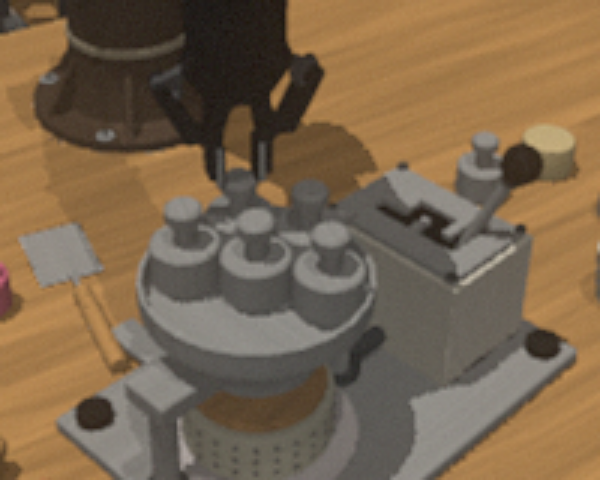

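View pics/p2w.png

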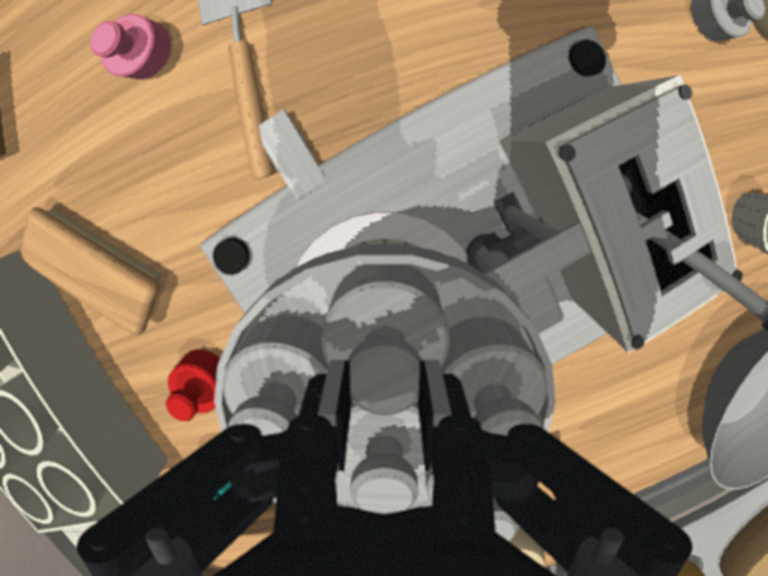

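```bash
cat >> h.py <<'E'
def release_up(xy,z,zup=.33,o=.45):
    from station import arm,command_gripper
    command_gripper(o); st('rel')
    arm.move_linear([*xy,z+.04],speed=.1); arm.move_linear([*xy,zup],speed=.25)
E
python3 - <<'E'
from station import *
from h import *
s=(.5197,-.1612)
release_up(s,.2143)
b=(.509,.330)
arm.goto([*b,.18],Q(71.5)); command_gripper(.6); arm.dwell(.1); st('pre')
# check from above
a=grab("wrist","f_b.npz"); X=cloud(*a,fish=True)
m=(X[...,2]>.0685)&(X[...,2]<.08)&(abs(X[...,0]-b[0])<.025)&(abs(X[...,1]-b[1])<.025)
print(m.sum(),cv2.minEnclosingCircle(X[m][:,:2].astype(np.float32)))
a=grab("scene","f_p3.npz"); cv2.imwrite("pics/p3.png",cv2.resize(a[0][130:290,150:350,::-1],None,fx=3,fy=3))
X=cloud(*a); m=(X[...,2]>.236)&(X[...,2]<.25)&(X[...,0]>.48)&(X[...,0]<.66)&(X[...,1]<-.08)&(X[...,1]>-.28)
n,l,ss,c=cv2.connectedComponentsWithStats(m.astype(np.uint8))
for i in range(1,n):
  if ss[i,4]>20: print(X[l==i].mean(0).round(4),ss[i,4])
arm.move_linear([*b,.0465],speed=.2); arm.dwell(.1); st('down')
command_gripper(0.0,70)
arm.move_linear([*b,.07],speed=.1);arm.move_linear([*b,.33],speed=.3); st('up')
E
```

```text
rel t 12.53 pos [ 0.5199 -0.1614  0.2132] F [-0.4 -0.1 -0.6] g 0.451
pre t 15.78 pos [0.5092 0.3298 0.1801] F [-0.2 -0.4 -0.5] g 0.603
736 ((0.5095672011375427, 0.3300296366214752), 0.01531689427793026)
[ 0.5247 -0.1655  0.241 ] 92
[ 0.5679 -0.1271  0.2411] 89
[ 0.5359 -0.2222  0.2411] 94
[ 0.5793 -0.1844  0.2411] 100
[ 0.6232 -0.1457  0.2409] 104
down t 16.8 pos [0.5099 0.3309 0.0481] F [-0.5 -0.6  0.8] g 0.601
up t 18.59 pos [0.5083 0.3292 0.3277] F [ 0.1 -0.3 -8.6] g 0.28
```

View pics/p3.png

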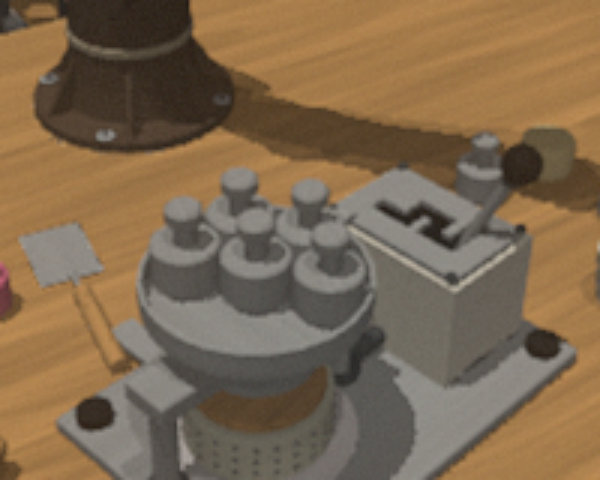

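Run:
```python
from station import *
from h import *
s=(.6318,-.1987)
arm.goto([*s,.33],Q(71.5)); arm.dwell(.1); st('over')
arm.move_linear([*s,.26],speed=.2)
arm.move_linear([*s,.223],speed=.08); st('near')
z=lower(s,.223,.211,5,.0015)
a=grab("wrist","f_p4w.npz"); cv2.imwrite("pics/p4w.png",cv2.resize(a[0][:,:,::-1],None,fx=1.5,fy=1.5))
a=grab("scene","f_p4.npz"); cv2.imwrite("pics/p4.png",cv2.resize(a[0][130:290,150:350,::-1],None,fx=3,fy=3))
```

```text
over t 20.65 pos [ 0.6322 -0.1969  0.3301] F [ 1.2 -0.1 -8. ] g 0.281
near t 21.76 pos [ 0.632  -0.1987  0.2232] F [ 0.3 -1.4  0.5] g -0.0
contact t 23.76 pos [ 0.6317 -0.1987  0.2109] F [-0.7  0.1  0.1] g 0.002
dF [-1.   1.4 -0.4]
```

View pics/p4.png

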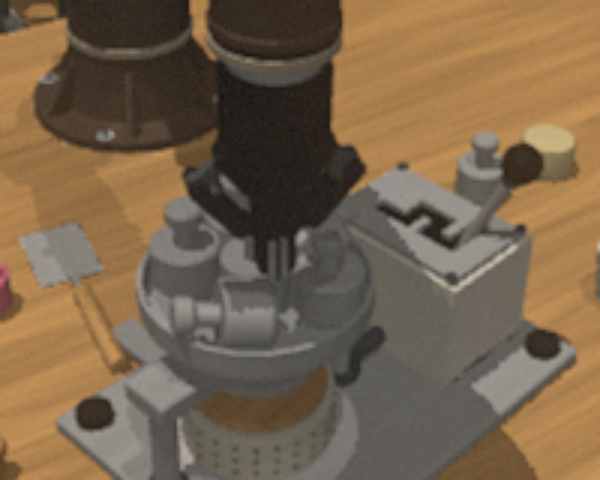

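View pics/p4w.png

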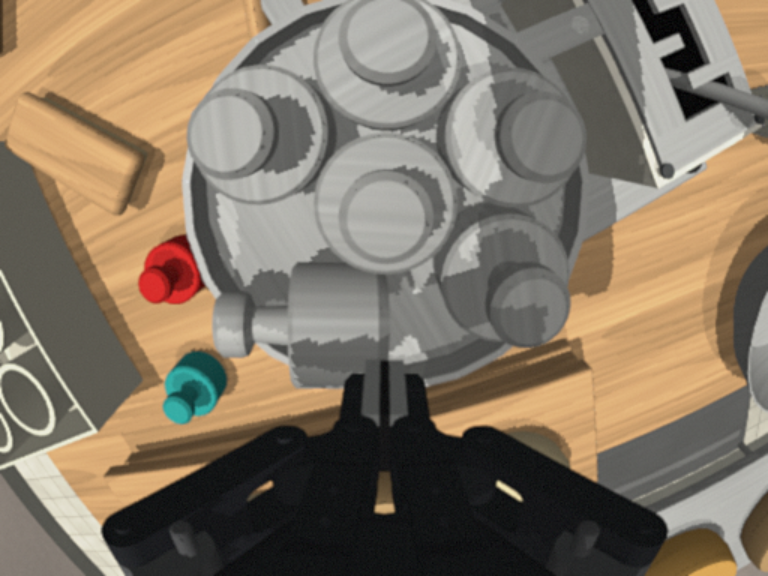

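Run:
```python
from station import *
from h import *
s=(.6318,-.1987)
arm.move_linear([*s,.27],speed=.15)
arm.move_linear([.59,-.25,.36],speed=.25); arm.dwell(.1); st('up')
a=grab("wrist","f_p5w.npz"); cv2.imwrite("pics/p5w.png",cv2.resize(a[0][:,:,::-1],None,fx=1.5,fy=1.5))
a=grab("scene","f_p5.npz"); cv2.imwrite("pics/p5.png",cv2.resize(a[0][160:290,170:330,::-1],None,fx=4,fy=4))
a=grab("side","f_p5s.npz"); cv2.imwrite("pics/p5s.png",cv2.resize(a[0][90:220,180:320,::-1],None,fx=4,fy=4))
```

```text
up t 25.1 pos [ 0.5898 -0.2488  0.3579] F [ 0.2  0.8 -0.3] g 0.001
```

View pics/p5w.png

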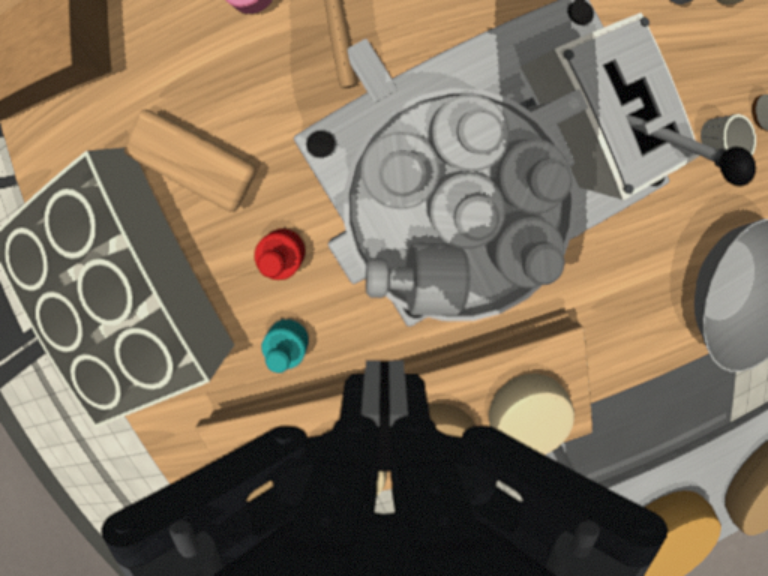

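View pics/p5.png

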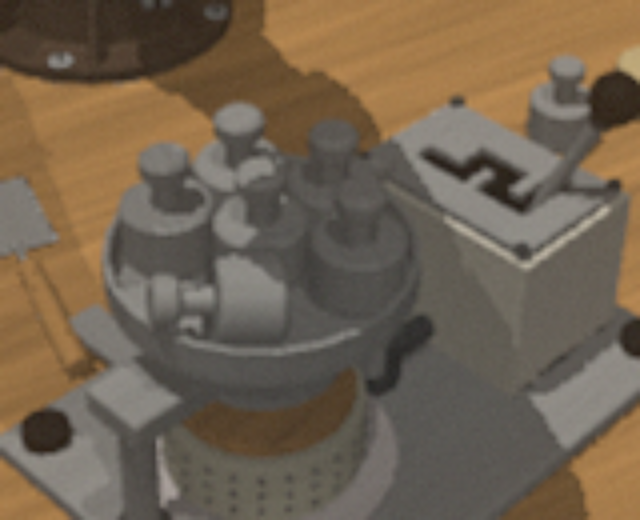

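View pics/p5s.png

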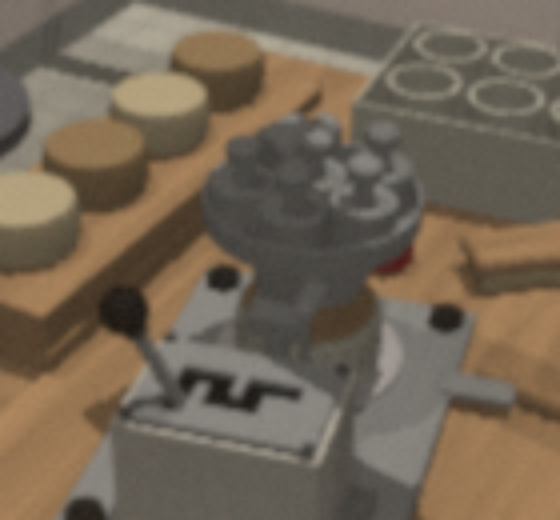

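Run:
```python
from h import *
a=load("f_p5w.npz"); X=cloud(*a,fish=True)
for (u,v) in [(368,278),(376,278),(384,278),(400,280),(420,278),(440,278),(460,278),(440,260),(440,300),(376,265),(376,292)]:
    print((u,v),X[int(v/1.5),int(u/1.5)].round(4))
m=(X[...,2]>.236)&(X[...,2]<.25)&(X[...,0]>.48)&(X[...,0]<.66)&(X[...,1]<-.08)&(X[...,1]>-.28)
n,l,ss,c=cv2.connectedComponentsWithStats(m.astype(np.uint8))
for i in range(1,n):
  if ss[i,4]>20: print('knob',X[l==i].mean(0).round(4),ss[i,4])
# lying: points between z .2 and .232 near
for lo,hi,nm in[(.216,.232,'body'),(.195,.216,'knob/neck')]:
    m=(X[...,2]>lo)&(X[...,2]<hi)&(X[...,1]<-.2)&(X[...,0]>.56)&(X[...,0]<.7)&(X[...,1]>-.3)
    n,l,ss,c=cv2.connectedComponentsWithStats(m.astype(np.uint8))
    for i in range(1,n):
        if ss[i,4]>60: 
            P=X[l==i];print(nm,P.mean(0).round(4),ss[i,4],(c[i]*1.5).round(0),'min',P.min(0).round(4),'max',P.max(0).round(4),cv2.minAreaRect(P[:,:2].astype(np.float32)))
```

```text
(368, 278) [ 0.5967 -0.2645  0.2141]
(376, 278) [ 0.598  -0.2591  0.2156]
(384, 278) [ 0.6002 -0.253   0.2152]
(400, 280) [ 0.6069 -0.2435  0.2078]
(420, 278) [ 0.6054 -0.228   0.2245]
(440, 278) [ 0.6104 -0.2148  0.2225]
(460, 278) [ 0.6154 -0.2013  0.2209]
(440, 260) [ 0.5999 -0.2108  0.2149]
(440, 300) [ 0.6265 -0.2195  0.2234]
(376, 265) [ 0.5902 -0.2566  0.2086]
(376, 292) [ 0.6078 -0.2624  0.2156]
knob [ 0.5194 -0.1619  0.2406] 734
knob [ 0.5307 -0.2182  0.2405] 773
knob [ 0.5628 -0.1244  0.2406] 636
knob [ 0.5727 -0.1802  0.2407] 685
knob [ 0.6175 -0.1426  0.2404] 586
body [ 0.6174 -0.2182  0.2217] 1106 [437. 287.] min [ 0.5933 -0.2408  0.216 ] max [ 0.6414 -0.2001  0.2269] ((0.6182529330253601, -0.21540038287639618), (0.04041869938373566, 0.04259766265749931), 70.94425964355469)
knob/neck [ 0.6002 -0.2325  0.2084] 1233 [410. 266.] min [ 0.5601 -0.272   0.195 ] max [ 0.648 -0.2    0.216] ((0.6026212573051453, -0.23591846227645874), (0.07143000513315201, 0.0882469192147255), 87.19564819335938)
```

Run:
```python
from station import *
from h import *
k=(.603,-.2605); q=Q(-21)
print(solver.ik([*k,.19],q))
arm.goto([*k,.28],q); command_gripper(.55,25); arm.dwell(.1); st('pre')
arm.move_linear([*k,.212],speed=.15)
z=lower(k,.205,.1875,4,.003)
command_gripper(0,25); st('grip')
a=grab("wrist","f_p6w.npz"); cv2.imwrite("pics/p6w.png",cv2.resize(a[0][:,:,::-1],None,fx=1.5,fy=1.5))
```

```text
[ 0.30112387  0.4996614   0.03888045  1.51165251 -0.02058729  1.13067833
 -0.02249206]
pre t 27.21 pos [ 0.603  -0.2605  0.28  ] F [-0.4  0.5  0.1] g 0.547
contact t 29.46 pos [ 0.6029 -0.2605  0.1867] F [ 0.7 -0.7  0.1] g 0.546
dF [ 0.1 -0.4 -0.7]
grip t 30.09 pos [ 0.6045 -0.2611  0.1914] F [-6.3  2.9 26.2] g 0.003
```

View pics/p6w.png

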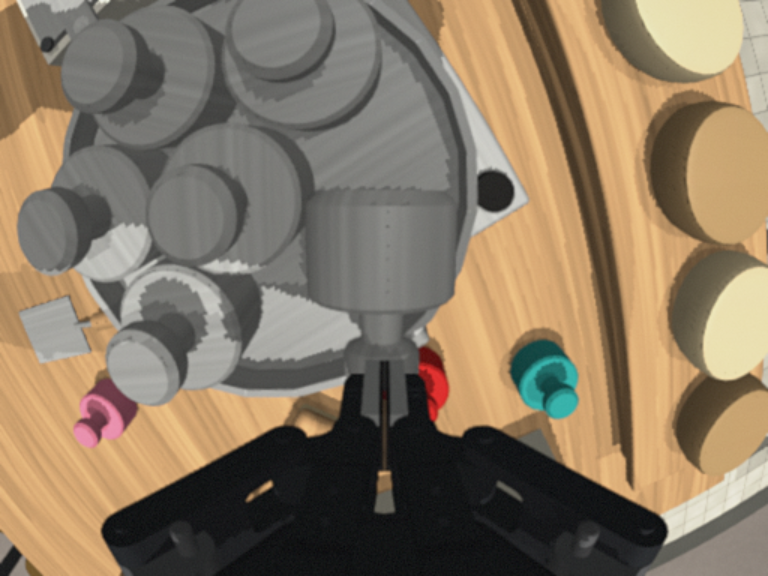

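Run:
```python
from h import *
a=load("f_p6w.npz"); X=cloud(*a,fish=True)
for (u,v) in [(383,320),(383,338),(355,345),(412,345),(410,360),(357,360),(350,352),(330,250),(383,250),(440,250),(383,200),(383,300)]:
    print((u,v),X[int(v/1.5),int(u/1.5)].round(4))
for P in [[.603,-.2605,.2156],[.6045,-.2611,.1914],[.6045,-.2611,.2104]]: print(proj(*a[2:],np.array(P),True)*1.5)
```

```text
(383, 320) [ 0.611  -0.2421  0.2065]
(383, 338) [ 0.6084 -0.2487  0.2069]
(355, 345) [ 0.5965 -0.2492  0.2036]
(412, 345) [ 0.6169 -0.2571  0.2035]
(410, 360) [ 0.6147 -0.2609  0.2076]
(357, 360) [ 0.5969 -0.2522  0.2108]
(350, 352) [ 0.5946 -0.2498  0.2063]
(330, 250) [ 0.6055 -0.2088  0.2171]
(383, 250) [ 0.6219 -0.2135  0.2234]
(440, 250) [ 0.6388 -0.2222  0.2146]
(383, 200) [ 0.6273 -0.1995  0.2206]
(383, 300) [ 0.616  -0.2288  0.2245]
[380.33210174 379.40347817]
[384.28618661 350.05989626]
[384.63647682 372.50993433]
```

Run:
```python
from station import *
from h import *
k=(.6045,-.2575); q=Q(-21)
arm.move_linear([*k,.222],speed=.15); command_gripper(.55,25)
arm.move_linear([*k,.188],speed=.12)
z=lower(k,.188,.1765,4,.003)
command_gripper(0,25); st('grip')
from station import monitor
if monitor.read_grip_width()>.15:
    e=(k[0]+.35*.02,k[1]+.93*.02)
    arm.move_linear([e[0],e[1],.25],speed=.08); st('l1')
    arm.move_linear([e[0],e[1],.31],speed=.15); st('l2')
    command_gripper(0,80); st('firm')
a=grab("wrist","f_p7w.npz"); cv2.imwrite("pics/p7w.png",cv2.resize(a[0][:,:,::-1],None,fx=1.5,fy=1.5))
a=grab("scene","f_p7.npz"); cv2.imwrite("pics/p7.png",cv2.resize(a[0][130:290,150:350,::-1],None,fx=3,fy=3))
```

```text
contact t 32.47 pos [ 0.6044 -0.2574  0.1757] F [-0.1  1.   0.8] g 0.55
dF [-0.3  0.6  0.1]
grip t 32.76 pos [ 0.6044 -0.2574  0.1762] F [-0.9  0.9  1.7] g 0.334
l1 t 33.87 pos [ 0.6111 -0.2392  0.2495] F [ 0.5 -0.4 -0.7] g 0.002
l2 t 34.42 pos [ 0.6112 -0.2389  0.3091] F [-0.1 -0.5 -0.5] g 0.004
firm t 34.63 pos [ 0.611  -0.2387  0.3087] F [-0.7 -0.8 -0.4] g -0.006
```

View pics/p7w.png

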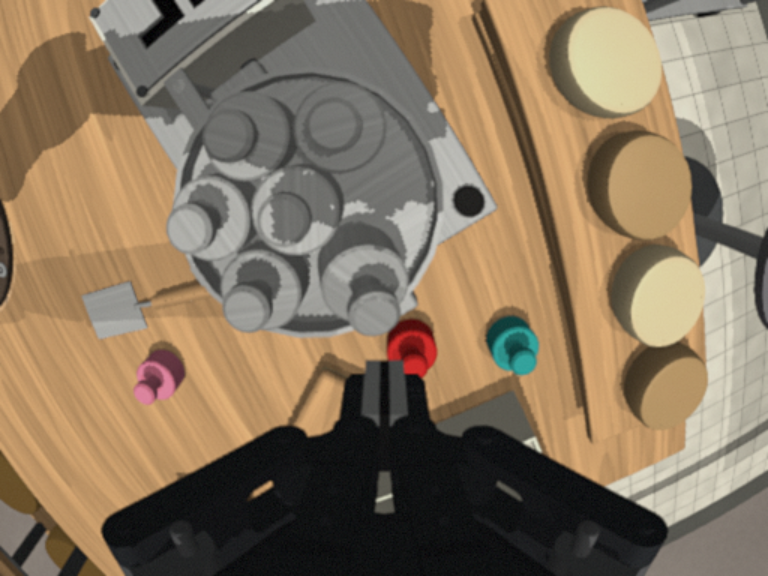

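View pics/p7.png

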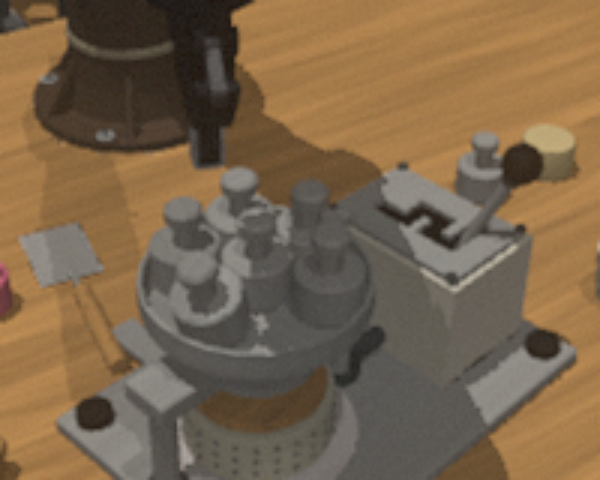

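Run:
```python
from h import *
T=np.array([.5757,-.180])
for n,f in [("f_p7w.npz",1),("f_p7.npz",0)]:
    a=load(n); X=cloud(*a,fish=f)
    m=(X[...,2]>.236)&(X[...,2]<.25)&(X[...,0]>.48)&(X[...,0]<.68)&(X[...,1]<-.08)&(X[...,1]>-.28)
    nn,l,ss,c=cv2.connectedComponentsWithStats(m.astype(np.uint8))
    for i in range(1,nn):
      if ss[i,4]>20:
        (cx,cy),r=cv2.minEnclosingCircle(X[l==i][:,:2].astype(np.float32)); P=np.array([cx,cy]); 
        print(n,X[l==i].mean(0).round(4),ss[i,4],'circ',P.round(4),round(r,4),'r',np.hypot(*(P-T)).round(4),'ang',np.degrees(np.arctan2(*(P-T)[::-1])).round(1),'z',np.percentile(X[l==i][:,2],[5,95]).round(4))
a=load("f_p7w.npz"); X=cloud(*a,fish=1)
m=(abs(X[...,2]-.187)<.004)&(X[...,0]>.4)&(X[...,0]<.75)&(X[...,1]>-.35)&(X[...,1]<-.05)
P=X[m];A=np.c_[2*P[:,:2],np.ones(len(P))]; s=np.linalg.lstsq(A,(P[:,:2]**2).sum(1),rcond=None)[0]; print('rim',s[:2],np.sqrt(s[2]+s[0]**2+s[1]**2),P[:,2].mean())
```

```text
f_p7w.npz [ 0.6194 -0.142   0.2405] 1102 circ [ 0.6192 -0.1418] 0.0153 r 0.0579 ang 41.3 z [0.2383 0.242 ]
f_p7w.npz [ 0.5649 -0.1238  0.2404] 987 circ [ 0.5639 -0.1232] 0.0156 r 0.0581 ang 101.8 z [0.2378 0.242 ]
f_p7w.npz [ 0.5752 -0.1786  0.2404] 994 circ [ 0.5744 -0.1793] 0.0154 r 0.0015 ang 152.5 z [0.2382 0.242 ]
f_p7w.npz [ 0.5215 -0.1613  0.2404] 835 circ [ 0.5199 -0.161 ] 0.0158 r 0.059 ang 161.2 z [0.2379 0.242 ]
f_p7w.npz [ 0.5324 -0.2175  0.2403] 807 circ [ 0.5309 -0.2182] 0.0154 r 0.0589 ang -139.5 z [0.2377 0.2418]
f_p7w.npz [ 0.6021 -0.2436  0.2436] 948 circ [ 0.6008 -0.2461] 0.0158 r 0.0707 ang -69.2 z [0.2386 0.2471]
f_p7.npz [ 0.5243 -0.165   0.2406] 90 circ [ 0.522  -0.1646] 0.0155 r 0.0559 ang 164.0 z [0.2365 0.2432]
f_p7.npz [ 0.5683 -0.1274  0.2408] 87 circ [ 0.5655 -0.1265] 0.0156 r 0.0545 ang 100.8 z [0.2375 0.2435]
f_p7.npz [ 0.5354 -0.2218  0.2407] 93 circ [ 0.5341 -0.2207] 0.015 r 0.0582 ang -135.6 z [0.2369 0.243 ]
f_p7.npz [ 0.5791 -0.1825  0.2407] 98 circ [ 0.5768 -0.1819] 0.015 r 0.0022 ang -59.7 z [0.2374 0.2431]
f_p7.npz [ 0.6235 -0.1457  0.2407] 101 circ [ 0.6205 -0.1445] 0.0156 r 0.0571 ang 38.4 z [0.237  0.2435]
f_p7.npz [ 0.6061 -0.2493  0.243 ] 138 circ [ 0.6039 -0.2482] 0.0154 r 0.0738 ang -67.6 z [0.2368 0.2476]
rim [ 0.57670754 -0.17764895] 0.08435615975879424 0.18678961980438782
```

Run:
```python
from station import *
from h import *
k=(.601,-.246); q=Q(11.5); s=(.5876,-.2378)
command_gripper(.5,50)
arm.goto([*k,.255],q); st('pre')
arm.move_linear([*k,.209],speed=.15); st('dn')
command_gripper(0,50); st('grip')
arm.move_linear([*k,.25],speed=.12)
arm.move_linear([*s,.256],speed=.12); st('over')
a=grab("scene","f_p8.npz"); cv2.imwrite("pics/p8.png",cv2.resize(a[0][130:290,150:350,::-1],None,fx=3,fy=3))
a=grab("wrist","f_p8w.npz"); cv2.imwrite("pics/p8w.png",cv2.resize(a[0][:,:,::-1],None,fx=1.5,fy=1.5))
```

```text
pre t 35.79 pos [ 0.6012 -0.2462  0.2555] F [-0.4  0.6 -0.2] g 0.5
dn t 36.25 pos [ 0.6014 -0.2459  0.2097] F [-0.3  0.5  0.6] g 0.5
grip t 36.53 pos [ 0.602  -0.2462  0.2107] F [0.4 1.4 5.7] g 0.324
over t 37.32 pos [ 0.5867 -0.2374  0.2552] F [ 1.1 -0.1 -8.8] g 0.323
```

View pics/p8.png

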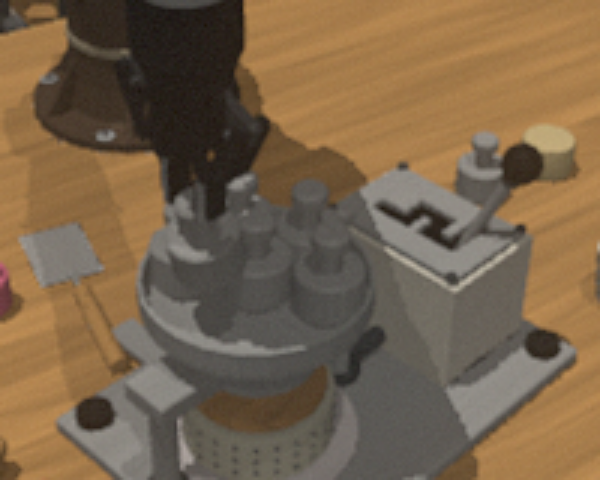

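View pics/p8w.png

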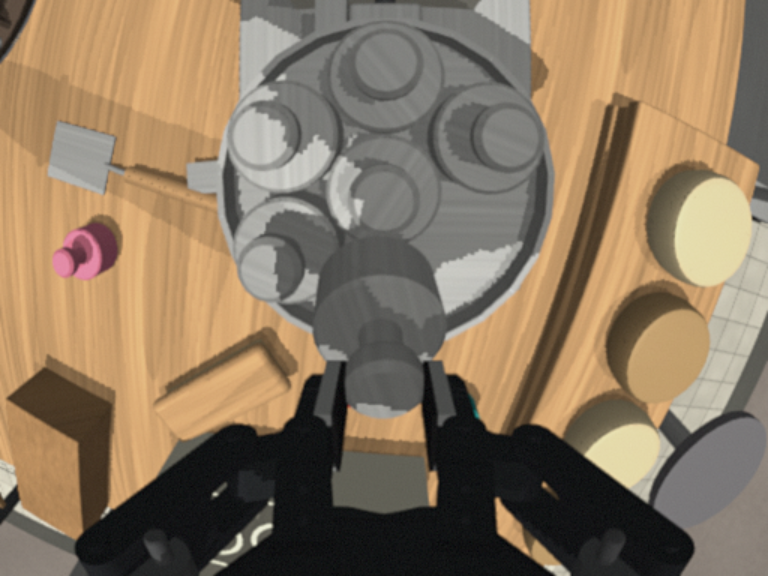

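Run:
```python
from h import *
a=load("f_p8w.npz"); X=cloud(*a,fish=1)
P=[]
def fit(mask):
    Q_=X[mask]; Q_=Q_[~np.isnan(Q_).any(1)]; c=np.median(Q_,0); 
    for _ in range(4):
        A=np.c_[Q_[:,:2]-c[:2],np.ones(len(Q_))]; s=np.linalg.lstsq(A,Q_[:,2],rcond=None)[0]; r=Q_[:,2]-A@s; k=abs(r)<max(.0008,1.5*np.median(abs(r))); Q_=Q_[k]
    return s,Q_.mean(0),len(Q_)
v,u=np.mgrid[:384,:512]*1.5
for nm,mk in [('knobtop',(np.hypot(u-384,v-380)<30)),('bodytop',(np.hypot(u-340,v-315)<15)),('bodytopR',(np.hypot(u-425,v-315)<13)),('bodyside',(np.hypot(u-380,v-255)<10)),('ctrl k2 top',np.hypot(u-384,v-200)<25)]:
    s,c,n=fit(mk); print(nm,n,'slope',s[:2].round(3),'c',c.round(4))
b=load("f_tray.npz")
for (uu,vv) in [(384,240),(384,262),(384,275),(384,300),(325,320),(440,320)]: print(uu,vv,X[int(vv/1.5),int(uu/1.5)].round(4))
```

```text
knobtop 598 slope [-0.078  0.124] c [ 0.5858 -0.2345  0.289 ]
bodytop 261 slope [-0.087  0.24 ] c [ 0.566  -0.224   0.2592]
bodytopR 192 slope [-0.142  0.258] c [ 0.5992 -0.218   0.2569]
bodyside 71 slope [ 0.563 -3.766] c [ 0.5771 -0.2005  0.2454]
ctrl k2 top 682 slope [-0.    -0.002] c [ 0.5743 -0.1787  0.2412]
384 240 [ 0.5781 -0.1969  0.2319]
384 262 [ 0.579  -0.2011  0.2511]
384 275 [ 0.5796 -0.204   0.2598]
384 300 [ 0.5816 -0.2139  0.2602]
325 320 [ 0.5601 -0.227   0.2595]
440 320 [ 0.6056 -0.2193  0.2556]
```

```bash
cat >> h.py <<'E'
def tilt(a):
    X=cloud(*a,fish=1); v,u=np.mgrid[:384,:512]*1.5
    Q_=X[np.hypot(u-384,v-380)<30]; Q_=Q_[~np.isnan(Q_).any(1)]; c=np.median(Q_,0)
    for _ in range(4):
        A=np.c_[Q_[:,:2]-c[:2],np.ones(len(Q_))]; s=np.linalg.lstsq(A,Q_[:,2],rcond=None)[0]; r=Q_[:,2]-A@s; Q_=Q_[abs(r)<max(.0008,1.5*np.median(abs(r)))]
    return s[:2].round(3),Q_.mean(0).round(4)
E
python3 - <<'E'
from station import *
from h import *
command_gripper(0,20); st('soft'); arm.dwell(.15)
a=grab("wrist","f_p9w.npz"); cv2.imwrite("pics/p9w.png",cv2.resize(a[0][:,:,::-1],None,fx=1.5,fy=1.5)); print(tilt(a)); st()
E
```

```text
soft t 37.63 pos [ 0.5876 -0.2378  0.2556] F [ 0.3 -0.6 -7.9] g 0.319
(array([-0.075,  0.115]), array([ 0.5866, -0.2344,  0.2896]))
 t 37.83 pos [ 0.5876 -0.2378  0.2559] F [-0.6 -0.4 -8.9] g 0.322
```

View pics/p9w.png

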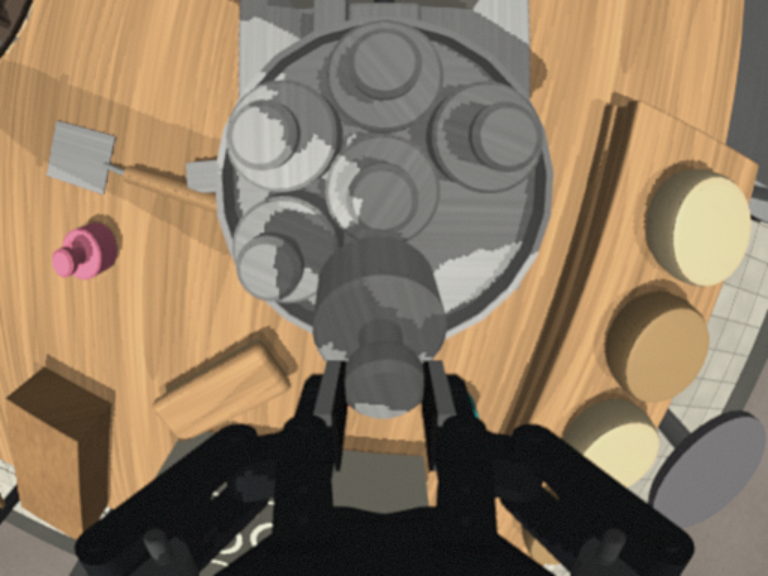

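Run:
```python
from station import *
from h import *
ax=np.array([np.cos(np.radians(11.5)),np.sin(np.radians(11.5)),0])
R=Ro.from_rotvec(-.255*ax); q=(R*Ro.from_quat(Q(11.5))).as_quat(); u=R.apply([0,0,1]); print(u)
s=np.array([.5878,-.2380])
K=lambda z: np.array([*s,z])-.0262*u
command_gripper(0,50)
arm.move_linear(K(.282),ori=q,speed=.1); arm.dwell(.1); st()
a=grab("wrist","f_p10w.npz"); cv2.imwrite("pics/p10w.png",cv2.resize(a[0][:,:,::-1],None,fx=1.5,fy=1.5))
a=grab("side","f_p10.npz"); cv2.imwrite("pics/p10.png",cv2.resize(a[0][60:200,180:340,::-1],None,fx=4,fy=4))
X=cloud(*load("f_p10w.npz"),fish=1)
v,uu=np.mgrid[:384,:512]*1.5
for c in [(340,315),(425,315)]:
    P=X[np.hypot(uu-c[0],v-c[1])<13]; A=np.c_[P[:,:2]-P[:,:2].mean(0),np.ones(len(P))]; print(np.linalg.lstsq(A,P[:,2],rcond=None)[0].round(3))
```

```text
[-0.05028965  0.24718151  0.9676633 ]
 t 38.56 pos [ 0.5889 -0.2451  0.2568] F [ 1.1  0.1 -8.5] g 0.321
[-0.076  0.035  0.256]
 ** On entry to DLASCL parameter number  4 had an illegal value
 ** On entry to DLASCL parameter number  4 had an illegal valueTraceback (most recent call last):
  File "<stdin>", line 14, in <module>
    x, resids, rank, s = _umath_linalg.lstsq(a, b, rcond,
                         ~~~~~~~~~~~~~~~~~~~^^^^^^^^^^^^^
                                             signature=signature)
                                             ^^^^^^^^^^^^^^^^^^^^
    raise LinAlgError("SVD did not converge in Linear Least Squares")
numpy.linalg.LinAlgError: SVD did not converge in Linear Least Squares
```

View pics/p10w.png

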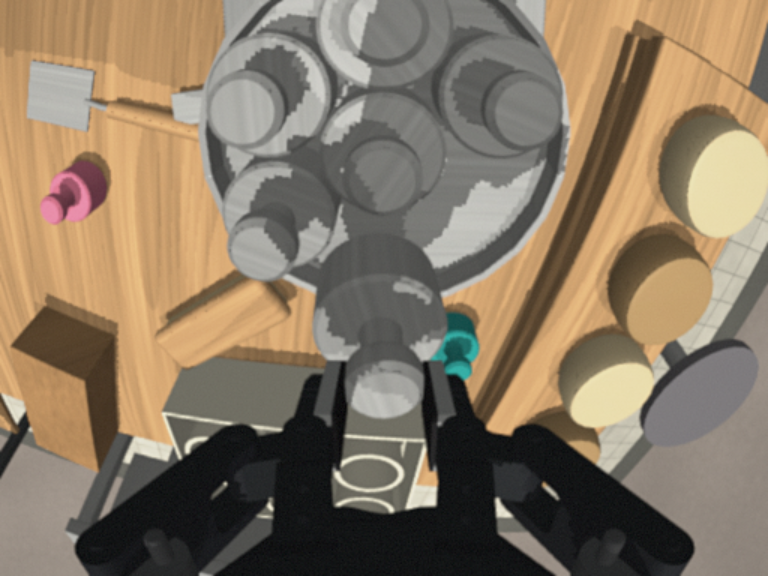

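View pics/p10.png

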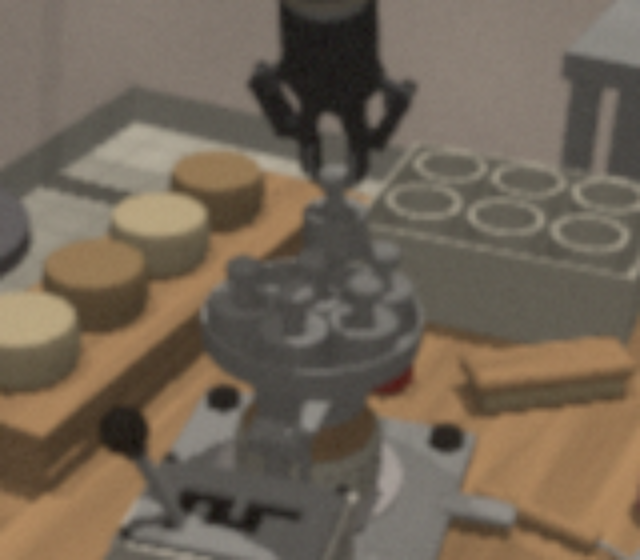

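Run:
```python
from station import *
from h import *
ax=np.array([np.cos(np.radians(11.5)),np.sin(np.radians(11.5)),0])
R=Ro.from_rotvec(-.255*ax); u=R.apply([0,0,1])
s=np.array([.5876,-.2378])
K=lambda z: np.array([*s,z])-.0262*u
arm.move_linear(K(.25),speed=.12)
f0=np.array(monitor.read_force()); z=.25
while z>.232:
    z-=.002; arm.move_linear(K(z),speed=.05); f=np.array(monitor.read_force())-f0
    if f[2]>4 or np.hypot(*f[:2])>12: break
print(z,f.round(1)); st()
a=grab("scene","f_p11.npz"); cv2.imwrite("pics/p11.png",cv2.resize(a[0][130:290,150:350,::-1],None,fx=3,fy=3))
a=grab("wrist","f_p11w.npz"); cv2.imwrite("pics/p11w.png",cv2.resize(a[0][:,:,::-1],None,fx=1.5,fy=1.5))
```

```text
0.23399999999999999 [-3.   1.7 12.1]
 t 41.08 pos [ 0.5891 -0.2448  0.2097] F [-2.4  1.3  3. ] g 0.32
```

View pics/p11.png

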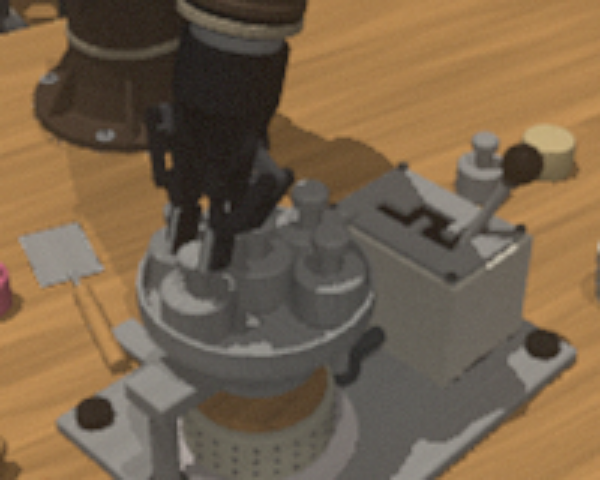

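View pics/p11w.png

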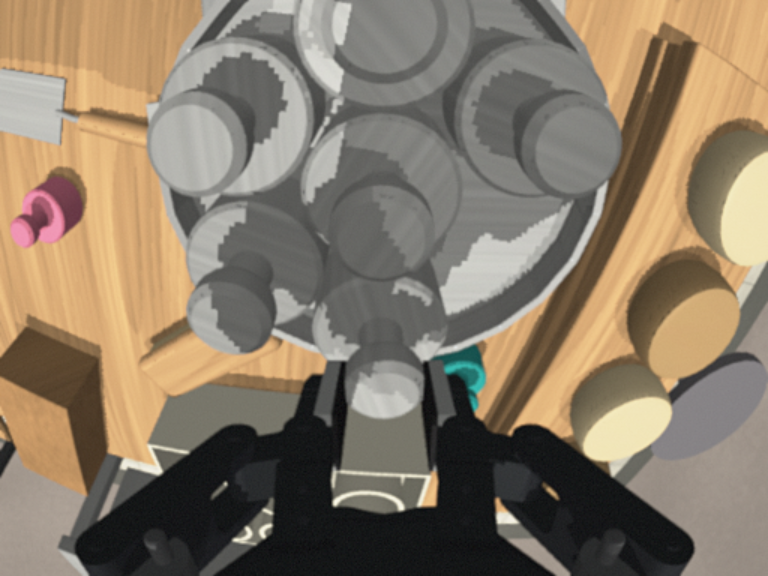

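Run:
```python
from station import *
from h import *
ax=np.array([np.cos(np.radians(11.5)),np.sin(np.radians(11.5)),0])
R=Ro.from_rotvec(-.255*ax); u=R.apply([0,0,1])
p0=np.array([.5876,-.2378,.234])-.0262*u
command_gripper(.5); 
arm.move_linear(p0+.06*u,speed=.25); st('out')
c=(.3897,.2285)
arm.goto([*c,.13],Q(71.5)); st('pre')
a=grab("wrist","f_c.npz"); X=cloud(*a,fish=True)
m=(X[...,2]>.0685)&(X[...,2]<.08)&(abs(X[...,0]-c[0])<.025)&(abs(X[...,1]-c[1])<.025)
(cx,cy),r=cv2.minEnclosingCircle(X[m][:,:2].astype(np.float32)); print(cx,cy,r)
if abs(r-.0153)<.0012: c=(cx,cy)
b=grab("scene","f_p12.npz"); cv2.imwrite("pics/p12.png",cv2.resize(b[0][130:290,150:350,::-1],None,fx=3,fy=3))
arm.move_linear([*c,.041],speed=.2); st('dn')
command_gripper(0,70); st('grip')
arm.move_linear([*c,.30],speed=.35); st('up')
X=cloud(*b); m=(X[...,2]>.236)&(X[...,2]<.25)&(X[...,0]>.48)&(X[...,0]<.68)&(X[...,1]<-.08)&(X[...,1]>-.3)
n,l,ss,cc=cv2.connectedComponentsWithStats(m.astype(np.uint8))
for i in range(1,n):
  if ss[i,4]>20: print((X[l==i].mean(0)-[.004,-.0042,0]).round(4),ss[i,4])
```

```text
out t 41.87 pos [ 0.5867 -0.2291  0.268 ] F [ 0.  -0.8 -0.2] g 0.499
pre t 43.7 pos [0.3907 0.2278 0.1302] F [-0.1  0.1  0. ] g 0.5
0.3892126977443695 0.22836583852767944 0.015444019809365273
dn t 44.39 pos [0.3895 0.2286 0.0414] F [-0.2  0.2  0.7] g 0.501
grip t 44.69 pos [0.3902 0.2292 0.0427] F [-1.4 -0.2  5.6] g 0.306
up t 45.58 pos [0.3882 0.2274 0.2984] F [-0.3 -0.1 -8. ] g 0.311
[ 0.5204 -0.1611  0.241 ] 89
[ 0.5643 -0.1233  0.241 ] 86
[ 0.5315 -0.2178  0.2407] 95
[ 0.5745 -0.1783  0.2406] 94
[ 0.6196 -0.142   0.2407] 103
[ 0.5838 -0.2364  0.2408] 105
```

View pics/p12.png

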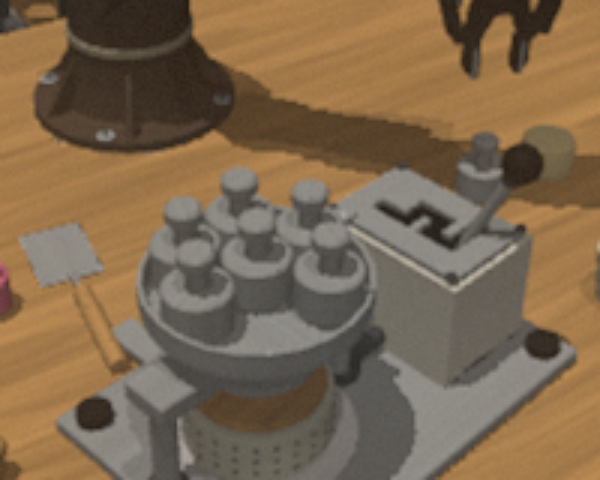

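Run:
```python
from station import *
from h import *
s=(.6314,-.1988)
arm.goto([*s,.30],Q(71.5)); arm.move_linear([*s,.253],speed=.15); st('over')
f0=np.array(monitor.read_force()); print(f0)
for z in (.24,.232,.225,.220,.216,.213,.2115,.210,.2085,.207):
    arm.move_linear([*s,z],speed=.08); f=np.array(monitor.read_force())-f0
    if f[2]>4 or np.hypot(*f[:2])>10: break
print(z,f.round(1)); st()
a=grab("scene","f_p13.npz"); cv2.imwrite("pics/p13.png",cv2.resize(a[0][130:290,150:350,::-1],None,fx=3,fy=3))
a=grab("wrist","f_p13w.npz"); cv2.imwrite("pics/p13w.png",cv2.resize(a[0][:,:,::-1],None,fx=1.5,fy=1.5))
```

```text
over t 47.83 pos [ 0.6315 -0.1981  0.2535] F [ 1.1  1.  -6.2] g 0.302
[ 1.13214997  0.99762321 -6.15376323]
0.2085 [-3.9 -1.1 10.9]
 t 50.14 pos [ 0.6319 -0.199   0.2098] F [-2.8 -0.1  4.7] g 0.303
```

View pics/p13.png

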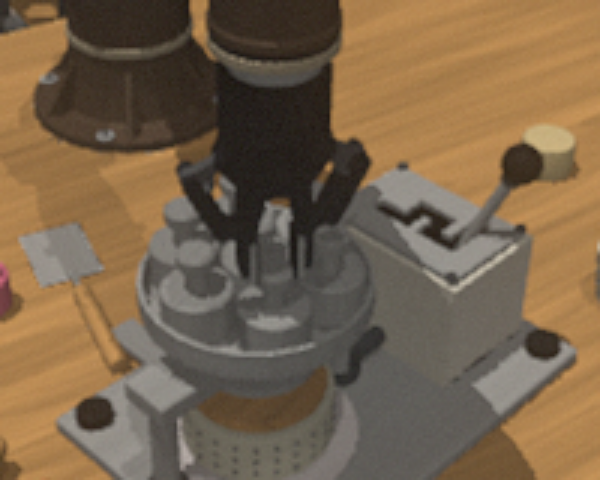

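View pics/p13w.png

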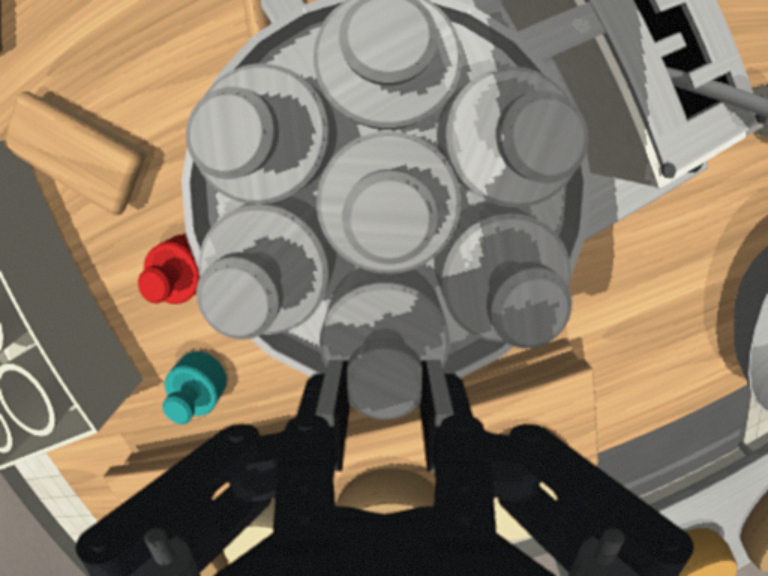

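Run:
```python
from h import *
P=np.array([.5341,.0259,.03]); yw=.201
def knob(x,y):
    d=np.array([x,y,100.]); d=.2*d/np.linalg.norm(d); c,s=np.cos(yw),np.sin(yw)
    return P+np.array([c*d[0]-s*d[1],s*d[0]+c*d[1],d[2]])
for y in (16,20,24,26): print(y,knob(40,y).round(4), knob(40,y)-[0,0,0])
for n,f,c,off in [("f_p12.npz",0,(523.5/3+150,163/3+130),(.004,-.0042)),("f_scene.npz",0,None,0),("f_wrist.npz",1,(210,118),(0,0)),("f_p11w.npz",1,None,0),("f_p5w.npz",1,(737/1.5,165/1.5),(0,0))]:
    if c is None: continue
    a=load(n); g=a[0].max(2); m=(g<45).astype(np.uint8)
    nn,l,ss,cc=cv2.connectedComponentsWithStats(m); i=l[int(c[1]),int(c[0])]
    print(n,'comp',i,ss[i] if i else None)
    if not i: continue
    (ux,uy),ur=cv2.minEnclosingCircle(np.argwhere(l==i)[:,::-1].astype(np.float32))
    X=cloud(*a,fish=f)[l==i]; 
    # sphere centre = cam ray through pixel centre at (nearest dist + 18mm)
    o,d,_=ray(*a[2:],ux,uy,bool(f)); d=d/np.linalg.norm(d); dist=np.nanpercentile(np.linalg.norm(X-o,axis=1),3)
    print(ux,uy,ur,'centre',(o+d*(dist+.018)).round(4),'corr',(o+d*(dist+.018)-[*np.broadcast_to(off,2),0]).round(4), 'plane.212',plane(*a[2:],ux,uy,.212,bool(f)).round(4))
```

```text
16 [0.6002 0.0694 0.2137] [0.60022522 0.06936566 0.21367959]
20 [0.5984 0.0763 0.2126] [0.59836924 0.07626002 0.21257419]
24 [0.5965 0.083  0.2112] [0.59645559 0.08299876 0.21124986]
26 [0.5955 0.0863 0.2105] [0.59548033 0.08630324 0.21051012]
f_p12.npz comp 0 None
f_wrist.npz comp 2 [ 111   87  131  109 5806]
175.5 148.0 76.61112976074219 centre [0.5807 0.0562 0.2185] corr [0.5807 0.0562 0.2185] plane.212 [0.5789 0.0551 0.212 ]
f_p5w.npz comp 8 [476  98  27  25 482]
489.2272644042969 110.48484802246094 13.967019081115723 centre [0.5979 0.0687 0.211 ] corr [0.5979 0.0687 0.211 ] plane.212 [0.5976 0.0678 0.212 ]
```

```bash
cat >> h.py <<'E'
PV=np.array([.5341,.0259,.03]); YW=.201
def knob(x,y):
    d=np.array([x,y,100.]); d=.2*d/np.linalg.norm(d); c,s=np.cos(YW),np.sin(YW)
    return PV+np.array([c*d[0]-s*d[1],s*d[0]+c*d[1],d[2]])
LQ=Q(101.5); DZ=np.array([0,0,-.024])
E
python3 - <<'E'
from station import *
from h import *
s=(.6314,-.1988)
k=knob(40,16)
print(solver.ik(k+DZ,LQ),solver.ik(knob(-40,-12)+DZ,LQ))
command_gripper(.5); arm.move_linear([*s,.275],speed=.25)
command_gripper(.75,60)
arm.goto(k+[0,0,.06],LQ); st('pre')
b=grab("scene","f_p14.npz"); cv2.imwrite("pics/p14.png",cv2.resize(b[0][130:290,150:350,::-1],None,fx=3,fy=3))
a=grab("wrist","f_p14w.npz"); cv2.imwrite("pics/p14w.png",cv2.resize(a[0][:,:,::-1],None,fx=1.5,fy=1.5))
X=cloud(*b); m=(X[...,2]>.236)&(X[...,2]<.25)&(X[...,0]>.48)&(X[...,0]<.68)&(X[...,1]<-.08)&(X[...,1]>-.3)
n,l,ss,cc=cv2.connectedComponentsWithStats(m.astype(np.uint8))
for i in range(1,n):
  if ss[i,4]>20: print((X[l==i].mean(0)-[.004,-.0042,0]).round(4),ss[i,4])
E
```

```text
[ 0.09663692  0.45614168 -0.4317577   1.62145296  0.20731612  1.10961144
  1.38260401] [ 0.30544048  0.23617078 -0.47226893  1.9374842   0.12710544  0.99668332
  1.54669797]
pre t 52.36 pos [0.6009 0.0668 0.2735] F [-0.2  0.   0.5] g 0.748
[ 0.5202 -0.1607  0.2407] 85
[ 0.5638 -0.1228  0.2406] 85
[ 0.5318 -0.2175  0.2406] 95
[ 0.5745 -0.1783  0.2407] 91
[ 0.6198 -0.1422  0.2407] 99
[ 0.5838 -0.2364  0.2403] 107
[ 0.6309 -0.1991  0.2404] 109
```

View pics/p14.png

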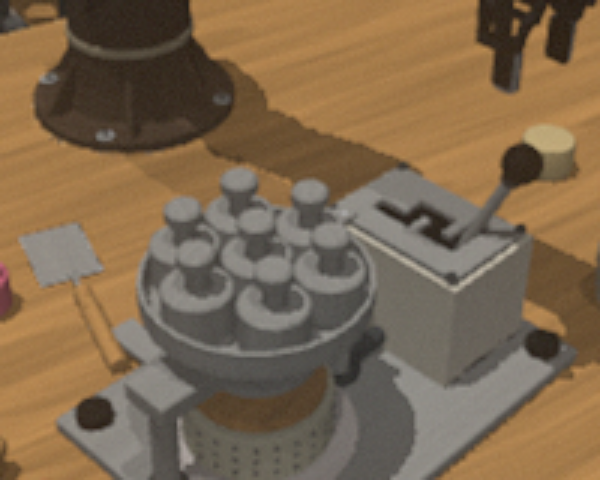

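View pics/p14w.png

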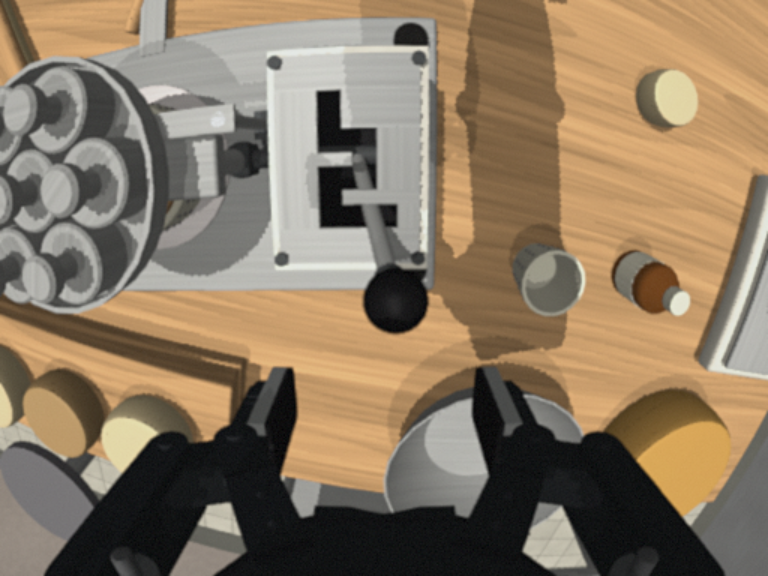

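Run:
```python
from h import *
a=load("f_p14w.npz")
print(plane(*a[2:],395/1.5,300/1.5,.2137,True), knob(40,16))
for (x,y) in [(40,16),(40,-12),(-40,-12)]:print(proj(*a[2:],knob(x,y),True)*1.5)
for (u,v) in [(275,62),(419,58),(281,259),(418,259)]: print(plane(*a[2:],u/1.5,v/1.5,.135,True).round(4))
```

```text
[0.59801165 0.07125693 0.2137    ] [0.60022522 0.06936566 0.21367959]
[390.74048966 303.11123201]
[296.36211881 304.40976683]
[287.0376065   26.38375094]
[ 0.4744 -0.0349  0.135 ]
[0.4554 0.0603 0.135 ]
[ 0.6114 -0.0077  0.135 ]
[0.5925 0.0885 0.135 ]
```

Run:
```python
from station import *
from h import *
import sys
k=knob(40,17)-[.001,0,0]
arm.move_linear(k+DZ,speed=.15)
command_gripper(0,60); st('grip')
if monitor.read_grip_width()<.2: sys.exit('no ball')
cor=[(40,-12),(26,-12),(13,-12),(13,12),(-13,12),(-13,-12),(-26,-12),(-40,-12)]
for c in cor[:3]:
    arm.move_linear(knob(*c)+DZ,speed=.09); f=np.array(monitor.read_force()); st(c)
    if np.linalg.norm(f)>28: print('stop'); break
a=grab("side","f_l1.npz"); cv2.imwrite("pics/l1.png",cv2.resize(a[0][90:260,170:330,::-1],None,fx=3.5,fy=3.5))
a=grab("scene","f_l1s.npz"); cv2.imwrite("pics/l1s.png",cv2.resize(a[0][130:290,150:350,::-1],None,fx=3,fy=3))
```

```text
grip t 53.58 pos [0.5995 0.0712 0.1911] F [-1.8 -0.5  6. ] g 0.365
(40, -12) t 54.33 pos [0.6183 0.0194 0.1971] F [10.3 -0.  23.5] g 0.303
(26, -12) t 54.75 pos [0.5966 0.0137 0.2076] F [ 6.8 -2.4 41.1] g 0.214
stop
```

View pics/l1.png

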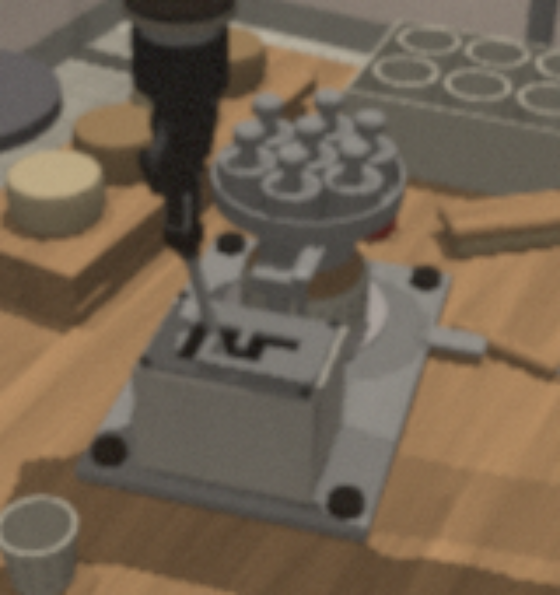

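View pics/l1s.png

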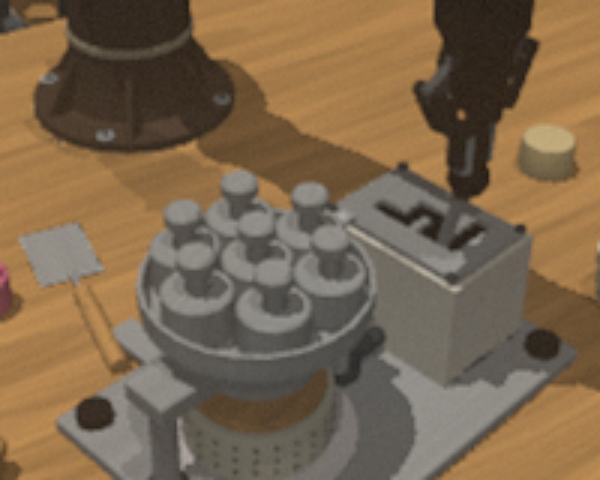

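Run:
```python
from station import *
from h import *
command_gripper(.7)
p=np.array(monitor.read_position())
arm.move_linear([p[0]+.02,p[1]+.0,.27],speed=.25); st()
a=grab("wrist","f_l2.npz"); cv2.imwrite("pics/l2.png",cv2.resize(a[0][:,:,::-1],None,fx=1.5,fy=1.5))
```

```text
t 55.77 pos [0.6076 0.0134 0.2704] F [-0.7  0.6  0.3] g 0.705
```

View pics/l2.png

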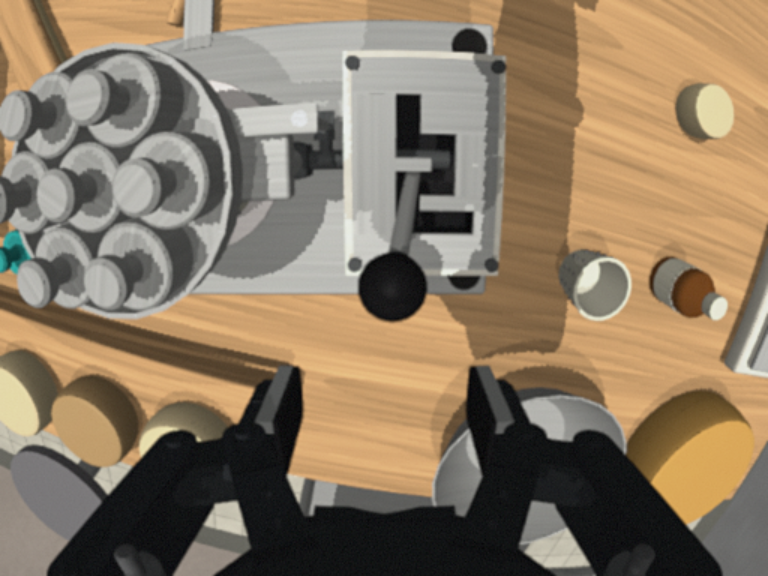

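Run:
```python
from h import *
from scipy.optimize import least_squares
a=load("f_l2.npz")
t=np.array([392,287])/1.5
r=least_squares(lambda p:proj(*a[2:],knob(*p),True)-t,[33,-12]); print(r.x,r.cost,knob(*r.x))
```

```text
[ 29.98274212 -12.30784816] 3.2263630896902104e-20 [0.59467083 0.01434376 0.22025674]
```

Run:
```python
from station import *
from h import *
DZ=np.array([0,0,-.033])
k=knob(30,-12.3)
arm.move_linear(k+DZ,speed=.15)
command_gripper(0,60); st('grip')
cor=[(21,-12),(13,-12),(13,12),(0,12),(-13,12),(-13,-12),(-26,-12),(-40,-12)]
for c in cor:
    arm.move_linear(knob(*c)+DZ,speed=.1); f=np.array(monitor.read_force()); st(c)
    if np.linalg.norm(f)>30 or monitor.read_grip_width()<.34: print('stop'); break
a=grab("side","f_l3.npz"); cv2.imwrite("pics/l3.png",cv2.resize(a[0][90:260,170:330,::-1],None,fx=3.5,fy=3.5))
a=grab("wrist","f_l3w.npz"); cv2.imwrite("pics/l3w.png",cv2.resize(a[0][:,:,::-1],None,fx=1.5,fy=1.5))
```

```text
grip t 56.89 pos [0.5956 0.0144 0.1887] F [-0.6 -1.1  4.7] g 0.384
(21, -12) t 57.21 pos [0.5792 0.0108 0.1929] F [-2.4 -1.7  9.8] g 0.379
(13, -12) t 57.52 pos [0.5631 0.0075 0.1949] F [-7.  -4.  12.3] g 0.381
(13, 12) t 58.14 pos [0.5527 0.0547 0.1931] F [-8.2 -0.1 -0.7] g 0.381
(0, 12) t 58.55 pos [0.5227 0.0478 0.194 ] F [-22.6  -3.6   9.4] g 0.222
stop
```

View pics/l3.png

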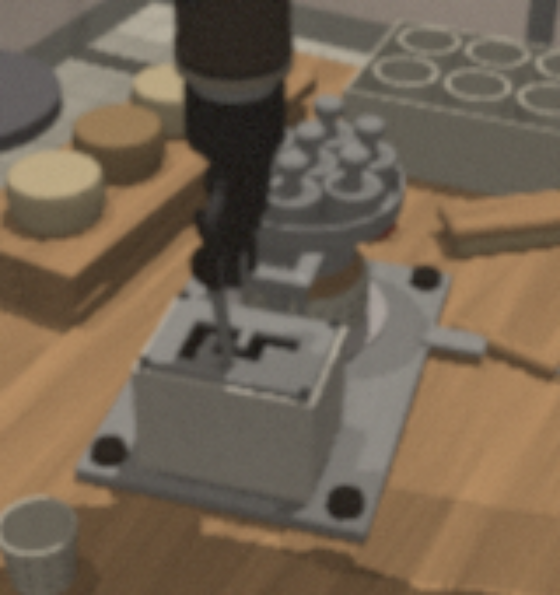

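View pics/l3w.png

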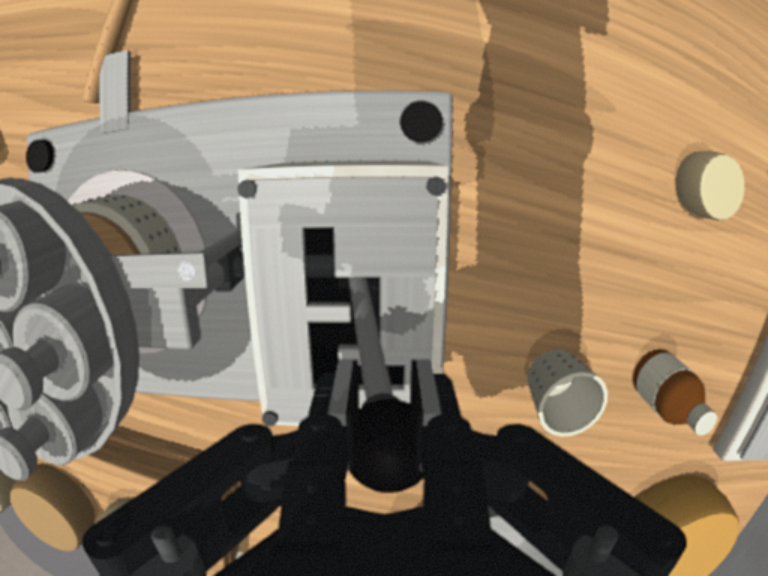

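Run:
```python
from h import *
from scipy.optimize import least_squares
a=load("f_l3w.npz")
for px in [(388,445),(388,440)]:
    t=np.array(px)/1.5
    r=least_squares(lambda p:proj(*a[2:],knob(*p),True)-t,[10,8]); print(r.x,knob(*r.x))
def pl(x,y,z=.13):
    c,s=np.cos(YW),np.sin(YW); return PV+np.array([c*x-s*y,s*x+c*y,0])/1000+[0,0,z-.03]
for c in [(40,26),(40,-12),(13,-12),(13,12),(-13,12),(-13,-12),(-40,-12)]: print(c,(proj(*a[2:],pl(*c,.133),True)*1.5).round(0))
im=cv2.resize(a[0][130:300,150:320,::-1],None,fx=4,fy=4,interpolation=cv2.INTER_CUBIC)
for c in [(40,26),(40,-12),(13,-12),(13,12),(-13,12),(-13,-12),(-40,-12)]:
    p=(proj(*a[2:],pl(*c,.133),True)-[150,130])*4; cv2.circle(im,tuple(int(v) for v in p),5,(0,0,255),-1)
cv2.imwrite("pics/l3c.png",im[:590])
```

```text
[ 7.45252673 12.45399951] [0.54363224 0.0529984  0.22792628]
[ 6.17427257 12.43567689] [0.5411666  0.05248103 0.22809975]
(40, 26) [389. 379.]
(40, -12) [324. 379.]
(13, -12) [322. 337.]
(13, 12) [364. 337.]
(-13, 12) [363. 293.]
(-13, -12) [319. 293.]
(-40, -12) [317. 244.]
```

View pics/l3c.png

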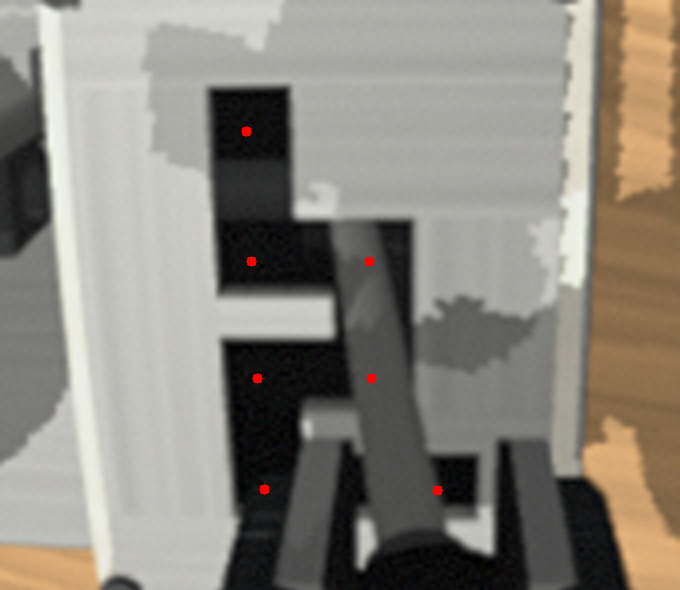

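Run:
```python
from station import *
from h import *
DZ=np.array([0,0,-.033]); q=Q(11.5)
command_gripper(.8,70)
k=knob(7,12.4)
arm.goto(k+DZ,q); st('rot')
command_gripper(0,70); st('grip')
for c in [(-3,12),(-13,12),(-13,0),(-13,-12)]:
    arm.move_linear(knob(*c)+DZ,speed=.1); f=np.array(monitor.read_force()); st(c)
    if np.linalg.norm(f)>35 or monitor.read_grip_width()<.32: print('stop'); break
a=grab("wrist","f_l4w.npz"); cv2.imwrite("pics/l4w.png",cv2.resize(a[0][:,:,::-1],None,fx=1.5,fy=1.5))
a=grab("side","f_l4.npz"); cv2.imwrite("pics/l4.png",cv2.resize(a[0][90:260,170:330,::-1],None,fx=3.5,fy=3.5))
```

```text
rot t 60.48 pos [0.5428 0.0528 0.195 ] F [-0.5 -0.1 -0.2] g 0.799
grip t 60.91 pos [0.5433 0.0528 0.1957] F [-0.8 -0.6  5. ] g 0.38
(-3, 12) t 61.26 pos [0.5253 0.049  0.1978] F [ 0.3  1.7 15.2] g 0.375
(-13, 12) t 61.61 pos [0.5088 0.0457 0.1975] F [ 3.   2.6 16. ] g 0.38
(-13, 0) t 61.99 pos [0.5118 0.021  0.1975] F [ 2.2  3.3 15.1] g 0.378
(-13, -12) t 62.38 pos [ 0.5132 -0.0025  0.1936] F [-0.  -0.3  0.1] g -0.001
stop
```

View pics/l4w.png

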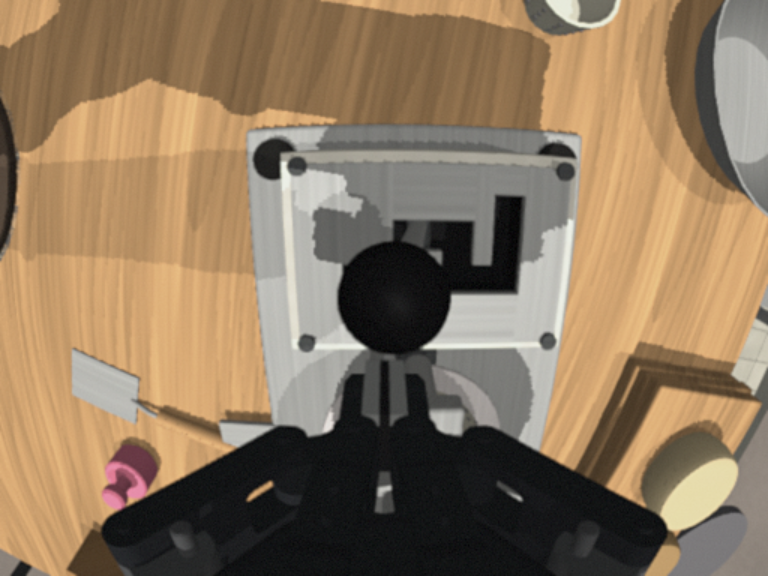

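View pics/l4.png

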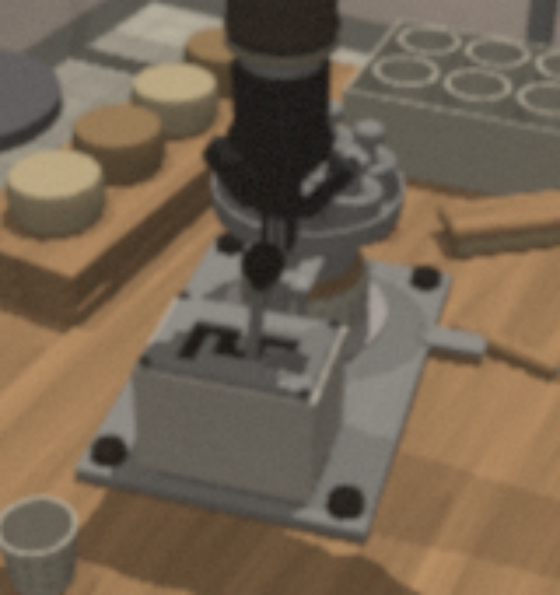

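Run:
```python
from h import *
from scipy.optimize import least_squares
a=load("f_l4w.npz")
t=np.array((394,297))/1.5
r=least_squares(lambda p:proj(*a[2:],knob(*p),True)-t,[-13,8]); print(r.x,knob(*r.x))
```

```text
[-11.89027482   6.31428464] [0.50850782 0.03345836 0.22821178]
```

Run:
```python
from station import *
from h import *
import sys
c,s=np.cos(YW),np.sin(YW)
def W(x,y,z=.200): return np.array([PV[0]+(c*x-s*y)/1000,PV[1]+(s*x+c*y)/1000,z])
def go(x,y,v): arm.move_linear(W(x,y),speed=v)
def fr():
    f=np.array(monitor.read_force()); return np.array([c*f[0]+s*f[1],-s*f[0]+c*f[1],f[2]]).round(1)
go(19,-24,.3); go(19,42,.3); go(-25,47,.3); st('behind')
for y in (24,10,4):
    go(-25,y,.12); f=fr(); print(y,f)
    if f[1]>14: break
a=grab("wrist","f_l5w.npz"); cv2.imwrite("pics/l5w.png",cv2.resize(a[0][:,:,::-1],None,fx=1.5,fy=1.5))
st()
```

```text
behind t 63.44 pos [0.4988 0.0655 0.2001] F [0.5 1.  0.6] g -0.003
24 [ 0.7  0.2 -0.2]
10 [ 0.2  0.5 -0.6]
4 [ 0.6 -0.6 -0.1]
 t 64.35 pos [0.5087 0.0249 0.1999] F [-0.8 -1.  -0.3] g 0.001
```

View pics/l5w.png

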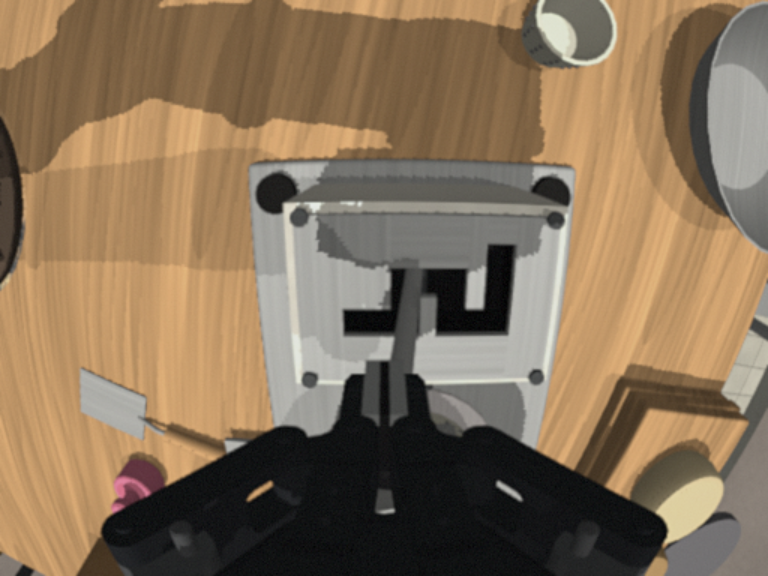

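Run:
```python
from h import *
a=load("f_l5w.npz")
for y in (-4,-8,-12,-14):
    k=knob(-13,y); print(y,'ball',(proj(*a[2:],k,True)*1.5).round(0),[ (proj(*a[2:],PV+(k-PV)*f,True)*1.5).round(0).tolist() for f in (.5,.6,.7,.8)],k.round(4))
im=a[0][150:290,200:340,::-1]; cv2.imwrite("pics/l5c.png",cv2.resize(im,None,fx=4,fy=4,interpolation=cv2.INTER_CUBIC))
```

```text
-4 ball [384. 413.] [[406.0, 307.0], [403.0, 322.0], [399.0, 340.0], [395.0, 360.0]] [0.5104 0.013  0.2282]
-8 ball [384. 429.] [[406.0, 314.0], [403.0, 330.0], [399.0, 350.0], [395.0, 372.0]] [0.5121 0.0053 0.2277]
-12 ball [384. 444.] [[406.0, 320.0], [403.0, 338.0], [399.0, 359.0], [395.0, 383.0]] [ 0.5137 -0.0024  0.2269]
-14 ball [384. 451.] [[406.0, 323.0], [403.0, 342.0], [399.0, 363.0], [395.0, 388.0]] [ 0.5146 -0.0061  0.2264]
```

View pics/l5c.png

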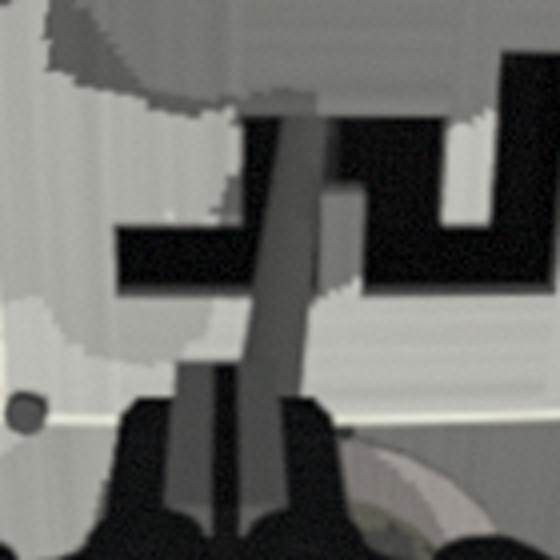

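Run:
```python
from station import *
from h import *
import sys
c,s=np.cos(YW),np.sin(YW)
def W(x,y,z=.197): return np.array([PV[0]+(c*x-s*y)/1000,PV[1]+(s*x+c*y)/1000,z])
def go(x,y,v): arm.move_linear(W(x,y),speed=v)
def fr():
    f=np.array(monitor.read_force()); return np.array([c*f[0]+s*f[1],-s*f[0]+c*f[1],f[2]]).round(1)
go(-25,2,.1); print(fr())
go(19,12,.3); go(19,-24,.3)
for x in (-2,-12,-22,-32,-40):
    go(x,-24,.15); f=fr(); print(x,f)
    if f[0]>25: break
st()
a=grab("wrist","f_l6w.npz"); cv2.imwrite("pics/l6w.png",cv2.resize(a[0][:,:,::-1],None,fx=1.5,fy=1.5))
a=grab("side","f_l6.npz"); cv2.imwrite("pics/l6.png",cv2.resize(a[0][90:260,170:330,::-1],None,fx=3.5,fy=3.5))
```

```text
[ 0.6  1.4 -0.8]
-2 [ 0.4 -0.1  0.2]
-12 [1.8 1.  1.4]
-22 [3.5 2.  0.3]
-32 [3.  1.2 1. ]
-40 [3.7 0.8 1.8]
 t 66.46 pos [ 0.4999 -0.0055  0.1971] F [3.5 1.6 1.8] g 0.0
```

View pics/l6w.png

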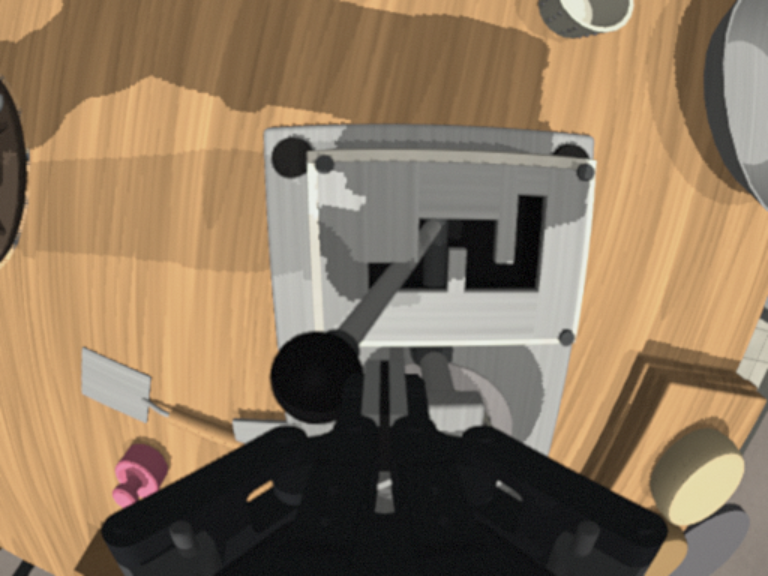

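View pics/l6.png

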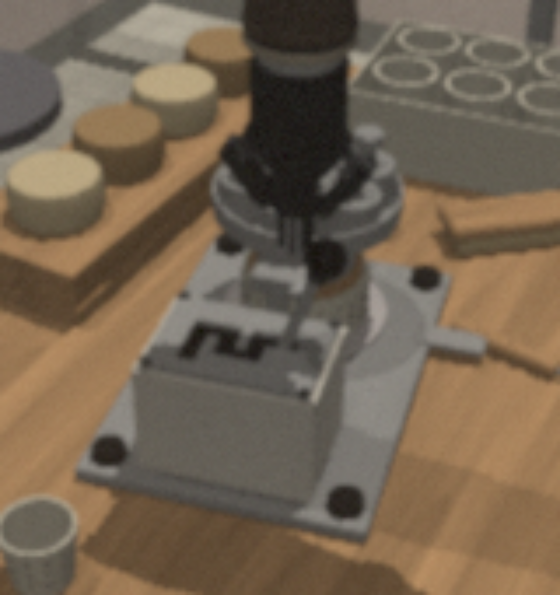

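Run:
```python
from h import *
from scipy.optimize import least_squares
a=load("f_l6w.npz")
t=np.array((316,377))/1.5
r=least_squares(lambda p:proj(*a[2:],knob(*p),True)-t,[-30,-12]); print(r.x,.38+np.arctan(-r.x[0]/100), 'knob rel x',-200*r.x[0]/np.linalg.norm([*r.x,100]))
```

```text
[-35.36968232 -13.56810638] 0.7199643993126594 knob rel x 66.1517017024693
```

Run:
```python
from station import *
from h import *
c,s=np.cos(YW),np.sin(YW)
def W(x,y,z=.197): return np.array([PV[0]+(c*x-s*y)/1000,PV[1]+(s*x+c*y)/1000,z])
def go(x,y,v): arm.move_linear(W(x,y),speed=v)
def fr():
    f=np.array(monitor.read_force()); return np.array([c*f[0]+s*f[1],-s*f[0]+c*f[1],f[2]]).round(1)
for x in (-45,-48,-50,-52):
    go(x,-24,.12); f=fr(); print(x,f)
    if f[0]>12: break
go(-25,-24,.2); arm.move_linear(W(-10,-24,.28),speed=.3); st()
a=grab("wrist","f_l7w.npz"); cv2.imwrite("pics/l7w.png",cv2.resize(a[0][:,:,::-1],None,fx=1.5,fy=1.5))
a=grab("scene","f_l7.npz"); cv2.imwrite("pics/l7.png",cv2.resize(a[0][130:290,150:350,::-1],None,fx=3,fy=3))
```

```text
-45 [4.8 1.3 2. ]
-48 [5.2 0.4 0.9]
-50 [5.3 1.5 1.3]
-52 [6.  0.3 1. ]
 t 68.28 pos [5.286e-01 1.000e-04 2.806e-01] F [-0.4  0.6 -0.8] g 0.006
```

View pics/l7w.png

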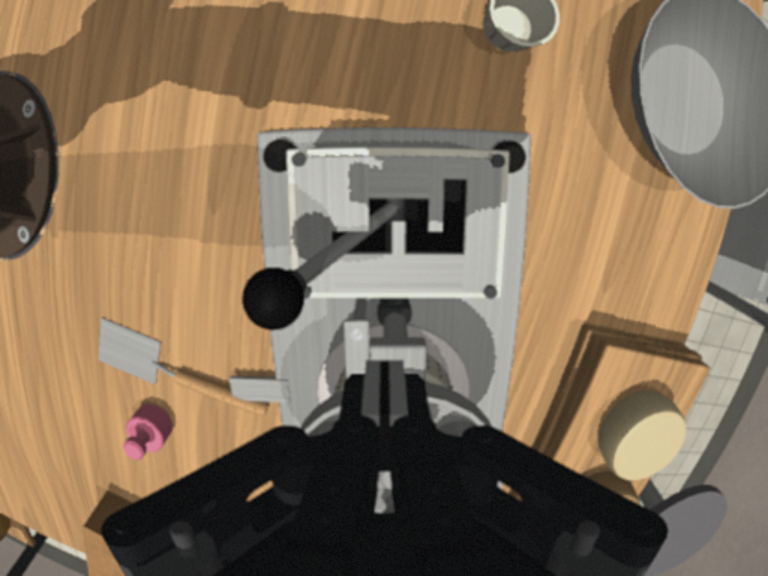

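View pics/l7.png

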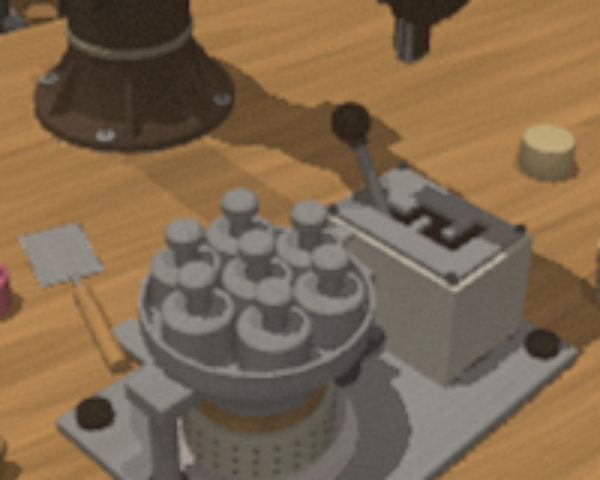

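Run:
```python
from h import *
from scipy.optimize import least_squares
a=load("f_l7w.npz")
t=np.array((273,298))/1.5
r=least_squares(lambda p:proj(*a[2:],knob(*p),True)-t,[-30,-12]); print(r.x,.38+np.arctan(-r.x[0]/100))
b=load("f_l7.npz")
X=cloud(*b); m=(X[...,2]>.20)&(X[...,2]<.235)&(X[...,0]>.48)&(X[...,0]<.68)&(X[...,1]<-.08)&(X[...,1]>-.3)
n,l,ss,cc=cv2.connectedComponentsWithStats(m.astype(np.uint8))
for i in range(1,n):
  if ss[i,4]>20: print((X[l==i].mean(0)-[.004,-.0042,0]).round(4),ss[i,4])
# knob tops: max z
```

```text
[-40.13948804 -13.62676316] 0.7617082814931746
[ 0.5217 -0.162   0.2173] 123
[ 0.5657 -0.1239  0.2171] 121
[ 0.5332 -0.218   0.2172] 130
[ 0.5762 -0.1794  0.2174] 131
[ 0.6208 -0.1427  0.2176] 132
[ 0.5855 -0.2375  0.2172] 144
[ 0.6321 -0.1999  0.2178] 148
```

Pull is about 0.76 rad, the ram is down, all seven weights are level and the arm is clear. I'm handing in.

Run:
```python
from station import *
from h import *
job.sign_off(); st()
```

```text
the job is handed in; nothing more can be done
the job is handed in; nothing more can be done
```

I put all three table weights into the tray and drew the lever to the end of the last slot. I handed the job in at about 68.4 s of the 72 s; sign-off gives no verdict.

**Last checks**
- **Weights:** before the lever moved, all seven knob tops were level, at heights of 0.2403 to 0.2407 m, one in the middle and six round it. After the pull they were still level and the tray had come down about 24 mm.
- **Lever:** from its last image it rests at lever_pull about 0.76 rad, in the y = -12 mm slot.
- **Arm:** the gripper was raised clear of everything before I handed in.
- **Other things on the table:** none looked shifted in the pictures, but I did not measure their positions at the end.

**What went wrong on the way**
- **Second weight:** it slipped from a grip that was too high and fell over inside the tray. I stood it up again and set it in its place, with the tool tilted about 0.26 rad to level it.
- **Lever:** the pads slipped off the ball three times. I finished the last two legs by pushing the ball with closed fingers instead of holding it. The vertical force reached about 41 N in the first slip. That was on the gripper fingers, well under the 120 N wrist limit.

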